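# Clamp the blade frame into the mushroom slicer with its lever axle

### The arm

A 6-joint arm with a two-finger parallel gripper is mounted at the origin on a cart in front of the work surface, level with it; the furniture and walls round the work are solid. World frame = base frame: x ahead of the robot, y to its left, z up, the work surface at z = 0. Lengths are in m, angles in rad, forces in N, time in s.
With the tool pointing down it reaches from about 0.35 to 0.95 m from the base axis. Payload 17.4 kg.
Tool frame: the origin (TCP) lies at the very end of the fingers, on their centre line; the grasp point (between the pads) lies 19 mm behind it; z points along the fingers, x is the direction in which the jaws open and shut, and the axes are right-handed (so a half turn about z gives the same grasp; the last joint's range is limited). The gripper opens to 93 mm and grips with 3 to 60 N. Pads are 15 mm wide; open, the fingers measure 128 mm over their backs; the gripper's body (75 mm by 188 mm) begins 65 mm behind the grasp point.
Start: joints at [1.09, 0.116, 1.442, -0, 1.584, -0.038], TCP at [0.289, 0.61, 0.181] pointing down, gripper open.
Joint ranges: [-2.83, 2.83], [-0.83, 2.19], [0.07, 2.5], [-1.14, 4.28], [0.01, 3], [-2.97, 2.97]. Speed limits (rad/s): [1.89, 1.89, 2.22, 3.14, 3.14, 3.14].

### API

Orientations are given as a rotation vector (axis times angle).
In Python, from workcell import * gives the robot as it stands. The module is installed in compiled form; this text tells all that it offers.
- The arm moves only by the shell command python3 -m inch 'ROWS' [OPENING] [FORCE]. ROWS is a JSON object of lists of equal length, an entry for each row: "offset": the shift along the tool's x, y, z in cm, a list of three; "turn": the turn, a rotation vector about the tool's x, y, z in degrees, a list of three. In form: {"offset": [[dx, dy, dz], ...], "turn": [[ax, ay, az], ...]}. A call has 1 to 5 rows; each row is the pose to reach, as a shift and turn from the pose measured when the call began, along the tool's axes at that moment; what a row does not reach only later rows make up. A row lasts 1/10 s, in which the tool goes at most 50 mm and 8.59 degrees, less where a joint would pass 70% of its speed; a pose out of reach is approached as far as the arm can. A call with a gripper value outside its range is refused whole. OPENING is the opening, from 0 (shut) to 1 (fully open), set as the call begins (- or left out, the last holds). The fingers move at their own pace and stop on an object; FORCE is the grip in N (left out, the last holds). Time passes only in rows, so rows that repeat a pose let the fingers close. It gives the time, the measured TCP pose, the force and the opening at its end, in the units of the state.
- get_obs(): the state, without advancing time (a new reading comes with each control period).
- camera(name): name is "side" or "top"; returns a dict with "frame" (384x512x3 uint8, red, green, blue), "range_z" (384x512 float32, m along the optical axis (not along the pixel's ray), 0 where there is no reading), "fx", "fy", "cx", "cy" (pixels), "view" (4x4, takes a point from world to camera coordinates). Camera axes: x right, y up, looking along -z (the intrinsics and any distortion apply to the point x, -y, -z); pixel columns grow to the right and rows downward; lengths in m; the calibration is good to about 2 mm. A picture is of the moment at which its call begins.
- hand_in(): hands the job in, once; it reports no verdict.
The state is a dict: "t": time; "joint_pos": joint angles; "joint_vel": joint speeds; "joint_torque": joint torques, N m; "position": TCP position; "tool_rot": TCP orientation; "ft_force": force on the tool from outside, world axes, zero at the start; "torque": the same for the moment, N m; "gripper_width": opening from 0.0 (shut) to 1.0 (fully open).
Only numpy, scipy, OpenCV 4.12 (cv2) and the standard library are available. Lean on these libraries where they do the work, as an engineer would, in place of code of your own. Each camera call takes 0.05 s, during which the arm holds its last target.

### The job

The slicer's blade frame has been put back only loosely after washing. Push it gently all the way back in its rails until it meets the stop; with the lever still standing up, screw the lever axle at the back clockwise until its washer is just snug on the frame (by feel: a firm finger-tight, never forced), then fold the lever down flat so that it clamps the frame. Leave the lever down, let go of everything, and leave the other things on the table where they are.

Things in the scene. Friction and masses are not known exactly. Their poses are not given: they have to be found in the camera images.
- slicer: Mushroom slicer stand of bare aluminium on four steel legs, fixed; 175 mm deep (x), 136 mm wide (y), rails' top at 110 mm. Origin on the table under the middle of the blade grid; x points to its back (the axle's side), away from the robot give or take 20 degrees; z up. The rails guide the frame along x with 1.5 mm play each side, under lips that cover 5 mm of its side edges.
- slicer_seat (a point): Where the blade frame's origin lies when the frame is fully home against its rigid stop: on the slicer's z axis, 92 mm above the table; axes as the slicer's. The axle stands upright 56 mm behind this point (x = +56 mm).
- blade_frame: Loose steel frame with nine parallel blades, 110 mm wide (y), 138 mm long (x from -60 to +78 mm), 12 mm thick, 0.7 kg, lying in the rails 20 to 38 mm short of home, towards the robot. Origin at its underside, below the middle of the grid; x points to its back, where a lug with an open slot 13 mm wide goes round the axle's shank. It slides with 4 to 12 N.
- frame_tab (a point): Middle of the front face of the frame's push tab, 60 mm in front of the frame's origin and 24 mm above it. The tab, 60 mm wide and 5 mm thick, stands on the frame's front edge, its face flush with it, and ends 34 mm above the frame's underside.
- axle: Lever-headed axle, upright, started in a thread in the slicer's back bridge. Origin on its axis at the lever's pivot, about 26 mm over the frame's top as found; z up; x is the direction in which the lever folds down and turns with the axle. Head 30 mm across, up to 8 mm above the pivot; under it a rubber cushion and a steel washer, 36 mm across. It stays where it is left.
- axle_thread (a joint): Turn of the axle in rad, clockwise from above, 0 to 0.5 as found; it sinks 1.2 mm per rad. The cushion's wear sets where the washer meets the frame, felt only, after 1.2 to 4.3 rad. Free it takes 0.05 N m; from the touch on the torque climbs steeply: 0.1 to 0.4 N m is snug (about 0.15 to 0.6 rad past the touch), over 0.5 N m too tight: folding the lever then overloads the frame.
- lever_tip (a point): End of the lever, on its middle line, 71 mm from the pivot. The lever is a flat steel bar 20 mm wide (across the fold direction) and 9 mm thick (along it), from 8 to 71 mm beyond the pivot; standing up, both its flat faces are free to be pinched from above.
- lever (a joint): Angle of the lever in rad: 0 = standing straight up in line with the axle (as found); 1.57 = folded down flat and level, pointing along the axle's x, against its stop. It is stiff (0.2 to 0.3 N m, so 4 to 6 N near its tip) and stays where it is put; its cam presses the washer down by another 0.9 mm as it folds.
- catch_bowl: Bystander: small dark speckled bowl, 100 mm wide, 49 mm high, standing under the slicer to catch slices. Origin at its underside.
- mushroom_whole: Bystander: long pale mushroom, 110 x 60 x 62 mm, lying on the left of the table. Origin at its underside.
- mushroom_half: Bystander: pale mushroom, about 100 mm long, lying on the left of the table. Origin at its underside.
- pusher: Bystander: white plastic pusher of the slicer: a ribbed plate 78 x 84 mm with a round knob, 60 mm high, standing on the left. Origin at its underside.
- garlic_bulb: Bystander: garlic bulb, 58 mm, on the left. Origin at its underside.
- spice_jar: Bystander: small jar with a dark cap, 44 mm wide, 96 mm high, on the left. Origin at its underside.
- lime: Bystander: lime, 53 mm, right of the slicer near the table's front edge. Origin at its underside.
- spoon: Bystander: steel table spoon, 195 mm long, lying at the table's front edge on the right. Origin at its underside.

How it is judged:
By the outcome, as a careful person would: the job done as asked, in the order asked, and still so for the second after the job is handed in, with the robot touching nothing.
It also fails if it takes over 72 s, if anything falls off the work surface, if the arm or the gripper's body presses on something with over 40 N, if the wrist force passes 120 N, or if a joint passes its speed limit or range.

## Working session

There is one attempt and no reset: what is moved stays moved. The work goes in short steps, Python scripts to look and compute and a shell command to move; the robot and the scene stay as the last step left them, time stands still between calls to the robot, and variables do not carry over. Pictures are saved under pics/ and viewed, and the job is handed in when it is done.

```bash
mkdir -p pics; python3 - <<'E'
from workcell import *
import cv2,numpy as np
o=get_obs()
for k,v in o.items(): print(k,np.round(v,4))
for n in ("side","top"):
    c=camera(n); cv2.imwrite(f"pics/{n}0.png",cv2.cvtColor(c["frame"],cv2.COLOR_RGB2BGR))
    np.savez(f"{n}0.npz",**c)
    print(n,c["fx"],c["fy"],c["cx"],c["cy"],[k for k in c]); print(np.round(c["view"],4))
E
```

```text
t 0.0
joint_pos [ 1.0902  0.1165  1.4423  0.      1.584  -0.0378]
joint_vel [-0.0021  0.0006 -0.0009 -0.0018 -0.     -0.0004]
joint_torque [ 3.00000e-04 -7.21264e+01 -6.22617e+01  7.79000e-02  2.37000e-02
 -2.00000e-04]
position [0.2891 0.6097 0.1806]
tool_rot [ 2.6546e+00  1.6791e+00 -1.7000e-03]
ft_force [0.0645 0.8246 0.8171]
torque [ 0.056   0.0245 -0.0333]
gripper_width 0.9972
side 439.6321676241847 439.6321676241847 251.95997411667233 192.02975578149943 ['frame', 'range_z', 'fx', 'fy', 'cx', 'cy', 'view']
[[ 9.965e-01  8.410e-02  1.100e-03 -5.254e-01]
 [-4.030e-02  4.670e-01  8.834e-01 -9.720e-02]
 [ 7.380e-02 -8.803e-01  4.687e-01 -1.219e+00]
 [ 0.000e+00  0.000e+00  0.000e+00  1.000e+00]]
top 471.27217885878144 471.27217885878144 252.14263006513477 191.962243974879 ['frame', 'range_z', 'fx', 'fy', 'cx', 'cy', 'view']
[[ 0.0038 -1.      0.0041  0.0347]
 [ 0.9762  0.0046  0.2166 -0.5524]
 [-0.2166  0.0032  0.9762 -1.5333]
 [ 0.      0.      0.      1.    ]]
```

View pics/side0.png

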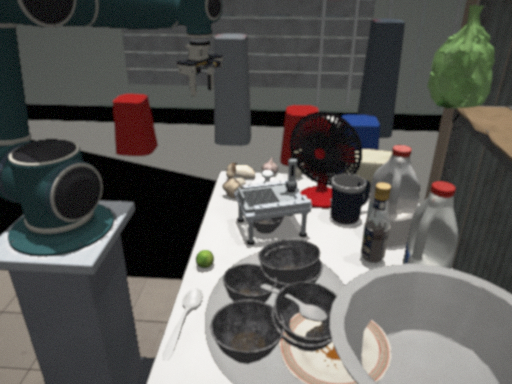

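View pics/top0.png

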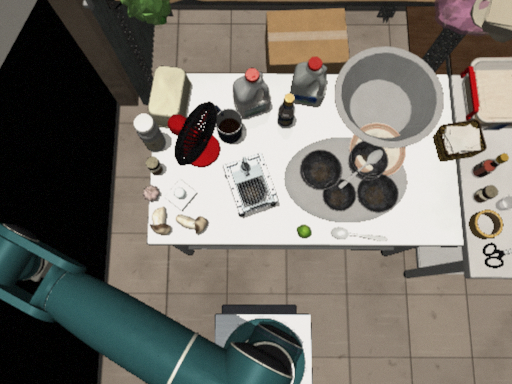

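The side view shows the slicer at about (272,205), with its lever upright at (292,175) and the fan behind and to the left. In the top view the slicer is at about (250,185) with the lever at (246,168). Next I'll enlarge these areas and locate the parts.

```bash
cat > h.py <<'E'
import numpy as np,cv2
def pts(c):
    h,w=c["range_z"].shape
    v,u=np.mgrid[0:h,0:w]
    z=c["range_z"]
    X=np.stack([(u-c["cx"])/c["fx"]*z,-(v-c["cy"])/c["fy"]*z,-z],-1)
    V=c["view"];R=V[:3,:3];t=V[:3,3]
    return (X-t)@R
def proj(c,P):
    P=np.atleast_2d(P);X=P@c["view"][:3,:3].T+c["view"][:3,3]
    return np.stack([c["cx"]+c["fx"]*X[:,0]/-X[:,2],c["cy"]-c["fy"]*X[:,1]/-X[:,2]],-1)
def crop(c,u0,u1,v0,v1,s,name):
    im=c["frame"][v0:v1,u0:u1]
    cv2.imwrite(name,cv2.cvtColor(cv2.resize(im,None,fx=s,fy=s,interpolation=cv2.INTER_CUBIC),cv2.COLOR_RGB2BGR))
E
python3 - <<'E'
from h import *
s=np.load("side0.npz");t=np.load("top0.npz")
crop(s,225,325,145,245,6,"pics/sc.png");crop(t,205,295,140,230,6,"pics/tc.png")
for n,c in (("s",s),("t",t)):
    P=pts(c).reshape(-1,3);ok=(c["range_z"].reshape(-1)>0)
    m=ok&(P[:,0]>.35)&(P[:,0]<.75)&(abs(P[:,1]-.03)<.13)
    for z0,z1 in((.085,.1),(.1,.106),(.106,.115),(.115,.125),(.125,.14),(.14,.16),(.16,.25)):
        q=P[m&(P[:,2]>z0)&(P[:,2]<z1)]
        print(n,z0,len(q),q.mean(0).round(4) if len(q) else'',q.min(0).round(3) if len(q) else'',q.max(0).round(3)if len(q) else'')
E
```

```text
s 0.085 837 [0.575  0.0158 0.0944] [ 0.472 -0.05   0.085] [0.75  0.146 0.1  ]
s 0.1 694 [0.5756 0.0369 0.1026] [ 0.478 -0.042  0.1  ] [0.749 0.14  0.106]
s 0.106 501 [0.5897 0.037  0.1091] [ 0.487 -0.042  0.106] [0.75  0.146 0.115]
s 0.115 86 [0.6132 0.0542 0.1202] [ 0.484 -0.012  0.115] [0.749 0.146 0.125]
s 0.125 76 [0.6093 0.0496 0.1318] [ 0.488 -0.013  0.125] [0.639 0.068 0.139]
s 0.14 53 [0.6266 0.0596 0.1496] [0.614 0.053 0.141] [0.747 0.159 0.159]
s 0.16 117 [0.6256 0.0588 0.1817] [0.615 0.052 0.161] [0.75  0.157 0.201]
t 0.085 511 [0.5907 0.049  0.0938] [ 0.475 -0.048  0.085] [0.749 0.144 0.1  ]
t 0.1 532 [0.5852 0.0459 0.1031] [ 0.482 -0.038  0.1  ] [0.748 0.14  0.106]
t 0.106 442 [0.5885 0.0494 0.1092] [ 0.485 -0.041  0.106] [0.75  0.136 0.115]
t 0.115 60 [0.5785 0.0443 0.1199] [ 0.489 -0.037  0.115] [0.748 0.142 0.125]
t 0.125 40 [0.6103 0.058  0.1315] [ 0.491 -0.004  0.125] [0.745 0.139 0.139]
t 0.14 4 [0.6225 0.0624 0.1492] [0.617 0.058 0.147] [0.632 0.067 0.153]
t 0.16 32 [0.6255 0.0618 0.1894] [0.618 0.057 0.162] [0.637 0.067 0.206]
```

View pics/sc.png

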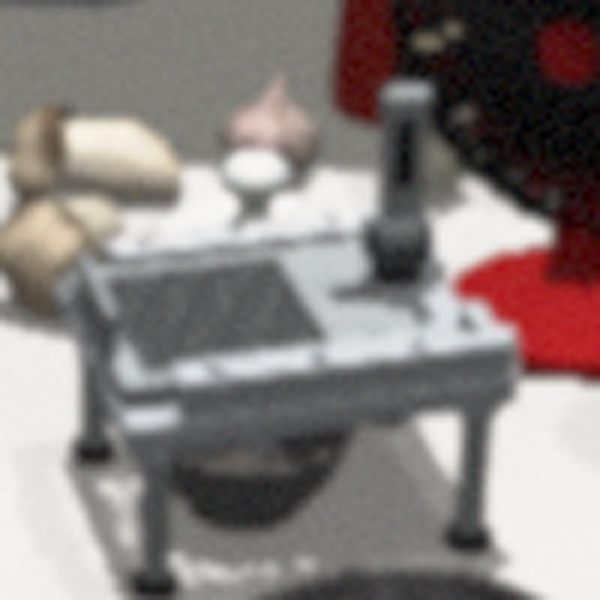

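View pics/tc.png

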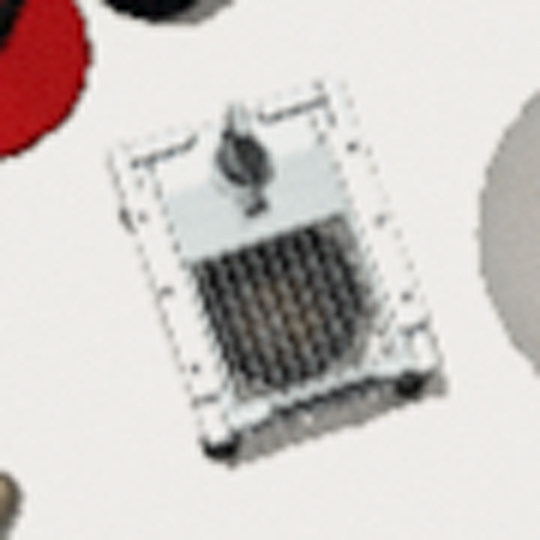

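The side crop shows the lever standing with its broad face toward the camera, with the tip at about pixel (293,160). The top crop shows the slicer yawed about 15–18° to the left. Now I'll fit both more exactly.

```bash
python3 - <<'E'
from h import *
s=np.load("side0.npz");t=np.load("top0.npz")
for n,c in (("s",s),("t",t)):
    P=pts(c).reshape(-1,3);ok=(c["range_z"].reshape(-1)>0)
    m=ok&(P[:,0]>.42)&(P[:,0]<.7)&(abs(P[:,1]-.035)<.1)
    q=P[m&(P[:,2]>.106)&(P[:,2]<.115)]
    r=cv2.minAreaRect((q[:,:2]*1000).astype(np.float32)); print(n,r)
    q=P[m&(P[:,2]>.085)&(P[:,2]<.118)]
    r=cv2.minAreaRect((q[:,:2]*1000).astype(np.float32)); print(n,'wide',r)
    # lever
    q=P[m&(P[:,2]>.155)&(np.hypot(P[:,0]-.626,P[:,1]-.06)<.03)]
    print('lever',len(q),q.mean(0).round(4)); u,S,vt=np.linalg.svd((q-q.mean(0))[:,:2],full_matrices=False); print(S/np.sqrt(len(q)),vt, q.max(0))
    qt=q[q[:,2]>.195]; print('top',qt.round(4)[:40])
    print('cam',(-c["view"][:3,:3].T@c["view"][:3,3]).round(3))
    # tab
    q=P[m&(P[:,2]>.117)&(P[:,2]<.135)&(P[:,0]<.56)]
    print('tab');print(q.round(4)[:60])
E
```

```text
s ((573.4202880859375, 43.82807922363281), (171.57894897460938, 141.08766174316406), 19.158666610717773)
s wide ((573.4583740234375, 42.862335205078125), (174.36654663085938, 143.1096649169922), 19.548938751220703)
lever 127 [0.6244 0.058  0.1795]
[0.00573054 0.00214121] [[ 0.98177262  0.19005925]
 [ 0.19005925 -0.98177262]] [0.63430011 0.06328552 0.2007621 ]
top [[0.6151 0.0584 0.2005]
 [0.6177 0.0601 0.1999]
 [0.6203 0.0585 0.2007]
 [0.6228 0.0586 0.2008]
 [0.6254 0.0617 0.1995]
 [0.628  0.0603 0.2002]
 [0.6305 0.0603 0.2003]
 [0.6332 0.0627 0.1993]
 [0.6152 0.0546 0.1994]
 [0.6178 0.0573 0.1983]
 [0.6204 0.059  0.1977]
 [0.6229 0.0564 0.1989]
 [0.6255 0.06   0.1974]
 [0.6281 0.0584 0.1982]
 [0.6307 0.0603 0.1975]
 [0.6333 0.0618 0.1969]
 [0.6205 0.0578 0.1954]
 [0.623  0.0572 0.1958]
 [0.6256 0.0555 0.1966]
 [0.6282 0.0563 0.1963]]
cam [ 0.61  -0.984  0.658]
tab
[[ 0.4841  0.0398  0.1232]
 [ 0.4869  0.0388  0.1238]
 [ 0.4841  0.0395  0.1203]
 [ 0.4878  0.0304  0.1252]
 [ 0.4904  0.0312  0.1249]
 [ 0.4878  0.0307  0.1221]
 [ 0.491   0.0259  0.1248]
 [ 0.4932  0.0296  0.1229]
 [ 0.4
[... 1771 characters left out ...]
 0.5058 -0.0077  0.121 ]
 [ 0.5007  0.0151  0.1294]
 [ 0.5011  0.0119  0.1272]
 [ 0.5019  0.0086  0.1236]
 [ 0.5014  0.0054  0.1263]
 [ 0.4992  0.0247  0.1202]
 [ 0.4997  0.0214  0.1175]
 [ 0.4984  0.0183  0.1242]
 [ 0.4985  0.015   0.124 ]
 [ 0.4998  0.0117  0.1174]
 [ 0.4998  0.0084  0.1171]
 [ 0.4952  0.0344  0.1236]
 [ 0.4943  0.0312  0.1284]
 [ 0.4953  0.0279  0.1232]
 [ 0.4957  0.0247  0.1212]
 [ 0.4957  0.0214  0.1213]
 [ 0.496   0.0182  0.1199]
 [ 0.4925  0.0408  0.1201]
 [ 0.4925  0.0376  0.1201]
 [ 0.4913  0.0344  0.1265]
 [ 0.4917  0.0311  0.1248]
 [ 0.492   0.0279  0.1231]
 [ 0.4889  0.044   0.1219]
 [ 0.4889  0.0408  0.122 ]
 [ 0.4892  0.0376  0.1203]
 [ 0.4896  0.0343  0.1183]]
```

```bash
cat >> h.py <<'E'
from scipy.spatial.transform import Rotation as Ro
YAW=np.radians(19.3); AX=np.array([.6262,.0608])
ex=np.array([np.cos(YAW),np.sin(YAW)]); ey=np.array([-ex[1],ex[0]])
def S(x,y,z): return np.r_[AX+(x-.056)*ex+y*ey,z]   # slicer frame -> world
def goto(P,yaw):
    from workcell import get_obs
    o=get_obs();R=Ro.from_rotvec(o["tool_rot"])
    T=Ro.from_euler('z',yaw,degrees=True)*Ro.from_euler('x',180,degrees=True)
    print("cm",(R.inv().apply(np.asarray(P)-o["position"])*100).round(2),"deg",np.degrees((R.inv()*T).as_rotvec()).round(2))
def st():
    from workcell import get_obs
    o=get_obs();R=Ro.from_rotvec(o["tool_rot"]);x=R.apply([1,0,0])
    p=o["position"];d=p[:2]-AX
    print("t",round(o["t"],2),"pos",p.round(4),"slicer",(d@ex+.056).round(4),(d@ey).round(4),"yaw",np.degrees(np.arctan2(x[1],x[0])).round(1),"z",R.apply([0,0,1]).round(3),"F",np.round(o["ft_force"],2),"T",np.round(o["torque"],3),"g",round(float(o["gripper_width"]),3),"q",np.round(o["joint_pos"],2))
E
python3 - <<'E'
from h import *
s=np.load("side0.npz");t=np.load("top0.npz")
for n,c in (("s",s),("t",t)):
    P=pts(c).reshape(-1,3);ok=(c["range_z"].reshape(-1)>0)
    d=np.hypot(P[:,0]-AX[0],P[:,1]-AX[1])
    for z0,z1 in((.14,.2),(.2,.3),(.3,.5),(.5,.8)):
        m=ok&(P[:,2]>z0)&(P[:,2]<z1)&(d<.3)&(d>.04)
        q=P[m]; 
        if len(q):
            i=np.argsort(d[m])[[0,5,20] if len(q)>20 else [0]]; print(n,z0,len(q),d[m][i].round(3),q[i].round(3).tolist())
# slicer-frame coordinates of rails & tab from both
    m=ok&(P[:,2]>.106)&(P[:,2]<.135)&(d<.2)&(P[:,0]<.7)
    q=(P[m][:,:2]-AX); x=q@ex+.056;y=q@ey;z=P[m][:,2]
    g=abs(y)<.085
    print('rails y',np.percentile(y[g],[1,99]).round(4),'x',np.percentile(x[g],[1,99]).round(4))
    k=(z>.116)&(abs(y)<.04)&(x<-.02); print('tab x',np.percentile(x[k],[2,10,50,90,98]).round(4),'y',np.percentile(y[k],[2,98]).round(4), z[k].max())
goto([.46,.2,.23],109.3)
goto(S(-.12,0,.2),109.3)
E
```

```text
s 0.14 2552 [0.142 0.144 0.145] [[0.682, 0.192, 0.151], [0.687, 0.191, 0.151], [0.685, 0.194, 0.144]]
s 0.2 2283 [0.142 0.145 0.146] [[0.684, 0.19, 0.207], [0.686, 0.192, 0.209], [0.698, 0.188, 0.205]]
rails y [-0.0689  0.067 ] x [-0.085  0.08 ]
tab x [-0.0855 -0.085  -0.0837 -0.0809 -0.0799] y [-0.0292  0.027 ] 0.1270160323932326
t 0.14 1268 [0.148 0.148 0.149] [[0.704, 0.186, 0.144], [0.695, 0.192, 0.181], [0.702, 0.19, 0.141]]
t 0.2 1513 [0.148 0.15  0.152] [[0.704, 0.187, 0.204], [0.697, 0.193, 0.203], [0.72, 0.18, 0.214]]
rails y [-0.0673  0.0671] x [-0.0809  0.0881]
tab x [-0.0816 -0.0809 -0.079  -0.0764 -0.0762] y [-0.0268  0.0277] 0.1294029519335322
cm [-29.7  33.   -4.9] deg [-3.000e-02  5.000e-02 -4.467e+01]
cm [-47.53  41.46  -1.89] deg [-3.000e-02  5.000e-02 -4.467e+01]
```

```bash
python3 -m inch '{"offset":[[-5,4.4,-2],[-10,8.7,-3],[-15,13,-4],[-20,17.4,-4],[-25,21.8,-4]],"turn":[[0,0,-8],[0,0,-16],[0,0,-24],[0,0,-32],[0,0,-40]]}' 0 20; python3 -c "
from h import *
st();goto(S(-.12,0,.2),109.3)"
```

```text
t: 0.6
position: [0.3556, 0.3712, 0.2179]
tool_rot: [1.914, 2.491, -0.001]
ft_force: [1.6, -0.5, 0.4]
gripper_width: 0.617
t 0.6 pos [0.3556 0.3712 0.2179] slicer -0.0968 0.3824 yaw 104.9 z [-0.    -0.001 -1.   ] F [ 1.65 -0.51  0.41] T [ 0.067 -0.015  0.019] g 0.617 q [ 0.76 -0.24  1.73 -0.    1.66 -1.07]
cm [-38.3    0.6    1.82] deg [-0.02  0.04 -4.37]
```

```bash
python3 -m inch '{"offset":[[-5,0.1,0],[-10,0.2,0],[-15,0.3,0],[-20,0.4,0],[-25,0.5,0]],"turn":[[0,0,-4.4],[0,0,-4.4],[0,0,-4.4],[0,0,-4.4],[0,0,-4.4]]}' ; python3 -c "
from h import *
st();goto(S(-.12,0,.2),109.3);goto(S(-.105,0,.108),109.3)"
```

```text
t: 1.1
position: [0.4243, 0.1307, 0.2181]
tool_rot: [1.816, 2.563, -0.001]
ft_force: [1.9, -0.2, -0.6]
gripper_width: 0.187
t 1.1 pos [0.4243 0.1307 0.2181] slicer -0.1115 0.1327 yaw 109.3 z [ 0.    -0.001 -1.   ] F [ 1.91 -0.2  -0.62] T [ 0.082 -0.     0.019] g 0.187 q [ 0.24 -0.41  1.85 -0.    1.7  -1.67]
cm [-13.27  -0.86   1.82] deg [-0.    0.04  0.04]
cm [-13.26   0.64  11.02] deg [-0.    0.04  0.04]
```

```bash
python3 -m inch '{"offset":[[-4,0,0],[-8,0,0.6],[-12,0,1.5],[-12.6,0,1.8],[-12.6,0,1.8]],"turn":[[0,0,0],[0,0,0],[0,0,0],[0,0,0],[0,0,0]]}' ; python3 -c "
from h import *
st();goto(S(-.12,0,.2),109.3);goto(S(-.105,0,.108),109.3)"
```

```text
t: 1.6
position: [0.4658, 0.011, 0.1994]
tool_rot: [-1.819, -2.56, 0.002]
ft_force: [0.2, 0.4, 0.1]
gripper_width: 0.007
t 1.6 pos [0.4658 0.011  0.1994] slicer -0.1118 0.006 yaw 109.2 z [-0.001 -0.001 -1.   ] F [0.24 0.43 0.1 ] T [0.036 0.042 0.024] g 0.007 q [-0.03 -0.35  1.84 -0.    1.65 -1.94]
cm [-0.6  -0.82 -0.06] deg [-0.08  0.01 -0.08]
cm [-0.59  0.7   9.14] deg [-0.08  0.01 -0.08]
```

```bash
python3 -m inch '{"offset":[[-0.6,0,3],[-0.6,0,6],[-0.6,0,8.5],[-0.6,0,9.1],[-0.6,0,9.1]],"turn":[[0,0,0],[0,0,0],[0,0,0],[0,0,0],[0,0,0]]}' ; python3 - <<'E'
from h import *
from workcell import *
st();goto(S(-.085,0,.108),109.3)
c=camera("side");crop(c,215,315,125,225,6,"pics/s1.png")
E
```

```text
t: 2.1
position: [0.4674, 0.0062, 0.1084]
tool_rot: [-1.817, -2.561, 0.002]
ft_force: [-0.1, -1.0, 0.9]
gripper_width: 0.005
t 2.1 pos [0.4674 0.0062 0.1084] slicer -0.112 0.0009 yaw 109.3 z [-0.002 -0.    -1.   ] F [-0.06 -0.97  0.89] T [ 0.096 -0.003 -0.042] g 0.005 q [-0.04 -0.32  1.96 -0.    1.5  -1.95]
cm [-0.09  2.7   0.04] deg [-0.12 -0.02 -0.02]
```

View pics/s1.png

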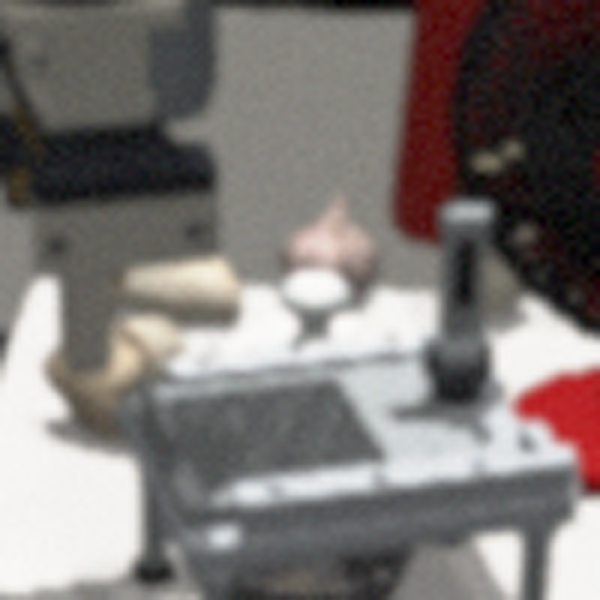

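The closed fingers are down in front of the tab, at crop pixel (85,330), with a gap still to close. Pushing along tool y in small steps.

```bash
python3 -m inch '{"offset":[[0,0.5,0],[0,1.0,0],[0,1.4,0],[0,1.8,0],[0,2.2,0]],"turn":[[0,0,0],[0,0,0],[0,0,0],[0,0,0],[0,0,0]]}' ; python3 -c "
from h import *
st()"
```

```text
t: 2.65
position: [0.4891, 0.0133, 0.1095]
tool_rot: [-1.818, -2.562, 0.001]
ft_force: [-0.3, -0.6, 0.3]
gripper_width: 0.005
t 2.65 pos [0.4891 0.0133 0.1095] slicer -0.0891 0.0005 yaw 109.3 z [-0.001 -0.    -1.   ] F [-0.34 -0.59  0.27] T [ 0.072 -0.009  0.006] g 0.005 q [-0.02 -0.27  1.92 -0.    1.49 -1.93]
```

```bash
python3 -m inch '{"offset":[[0,0.2,0],[0,0.4,0],[0,0.6,0],[0,0.8,0],[0,1.0,0]],"turn":[[0,0,0],[0,0,0],[0,0,0],[0,0,0],[0,0,0]]}' ; python3 -c "
from h import *
st()"
```

```text
t: 3.15
position: [0.4986, 0.0167, 0.1095]
tool_rot: [-1.818, -2.562, 0.001]
ft_force: [1.5, 0.3, -0.6]
gripper_width: 0.005
t 3.15 pos [0.4986 0.0167 0.1095] slicer -0.079 0.0005 yaw 109.3 z [-0.001 -0.    -1.   ] F [ 1.52  0.31 -0.58] T [ 0.061 -0.012 -0.04 ] g 0.005 q [-0.02 -0.25  1.9  -0.    1.49 -1.92]
```

```bash
python3 - <<'E'
from h import *
from workcell import *
c=camera("side");crop(c,225,305,125,205,7,"pics/s2.png")
t=camera("top");crop(t,205,295,130,220,6,"pics/t2.png")
print(proj(c,get_obs()["position"]))
E
```

```text
[[241.61326556 196.94999391]]
```

View pics/s2.png

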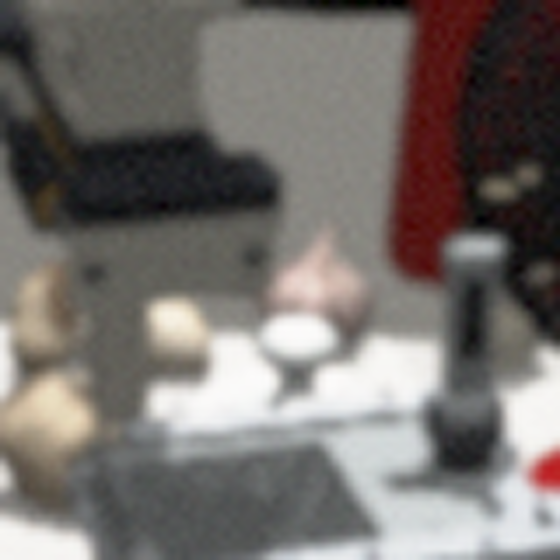

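View pics/t2.png

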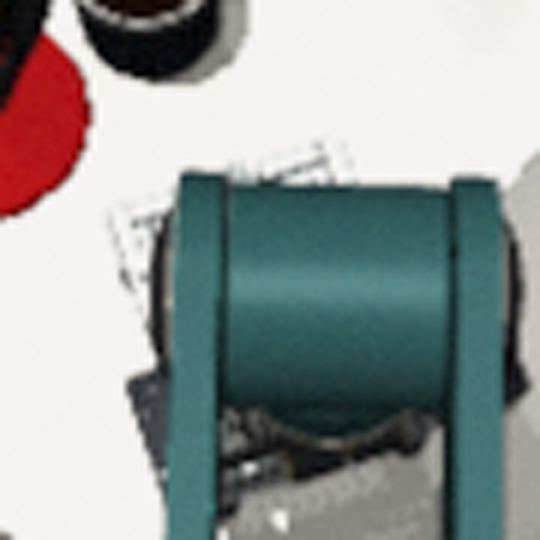

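```bash
python3 - <<'E'
from h import *
from workcell import *
for n in("side","top"):
    c=camera(n);P=pts(c).reshape(-1,3);ok=c["range_z"].reshape(-1)>0
    q=P[:,:2]-AX;x=q@ex+.056;y=q@ey;z=P[:,2]
    for a,b in((.112,.118),(.118,.123),(.123,.128),(.128,.133),(.133,.14),(.14,.16),(.16,.18)):
        k=ok&(z>a)&(z<b)&(abs(y)<.045)&(x<-.03)&(x>-.13)
        if k.sum()>2:
            print(n,a,k.sum(),'x',np.percentile(x[k],[0,10,50,90,100]).round(4),'y',np.percentile(y[k],[0,50,100]).round(4))
            if b<.13: print(np.c_[x,y,z][k][:14].round(3).tolist())
st()
E
```

```text
side 0.112 12 x [-0.0853 -0.085  -0.0847 -0.0828 -0.0821] y [-0.0308 -0.0129  0.0172]
[[-0.085, 0.017, 0.116], [-0.085, 0.017, 0.113], [-0.084, 0.007, 0.116], [-0.085, 0.005, 0.113], [-0.085, -0.009, 0.118], [-0.085, -0.006, 0.114], [-0.085, -0.017, 0.117], [-0.085, -0.018, 0.114], [-0.084, -0.026, 0.115], [-0.082, -0.028, 0.116], [-0.085, -0.029, 0.114], [-0.083, -0.031, 0.115]]
side 0.118 13 x [-0.0854 -0.0853 -0.0846 -0.0826 -0.0822] y [-0.0298 -0.0121  0.0303]
[[-0.084, 0.03, 0.121], [-0.085, 0.027, 0.12], [-0.085, 0.017, 0.119], [-0.085, 0.006, 0.122], [-0.085, 0.005, 0.119], [-0.085, -0.009, 0.121], [-0.083, -0.012, 0.122], [-0.085, -0.017, 0.122], [-0.085, -0.02, 0.121], [-0.085, -0.028, 0.122], [-0.082, -0.029, 0.122], [-0.084, -0.027, 0.119], [-0.082, -0.03, 0.12]]
side 0.123 20 x [-0.0854 -0.0846 -0.0827 -0.0806 -0.0801] y [-0.0277 -0.0036  0.0244]
[[-0.083, 0.024, 0.124], [-0.084, 0.019, 0.124], [-0.082, 0.017, 0.125], [-0.085, 0.014, 0.124], [-0.083, 0.014, 0.124], [-0.08, 0.013, 0.124], [-0.084, 0.007, 0.124], [-0.082, 0.007, 0.124], [-0.083, 0.003, 0.124], [-0.081, -0.004, 0.127], [-0.084, -0.004, 0.124], [-0.081, -0.004, 0.124], [-0.085, -0.009, 0.124], [-0.083, -0.009, 0.124]]
side 0.14 30 x [-0.0896 -0.0894 -0.0843 -0.0735 -0.072 ] y [-0.0164 -0.0088  0.0079]
side 0.16 62 x [-0.0898 -0.0893 -0.0834 -0.0743 -0.0725] y [-0.0188 -0.0142  0.0083]
t 3.35 pos [0.4985 0.0167 0.1095] slicer -0.0791 0.0005 yaw 109.3 z [-0.001 -0.    -1.   ] F [-0.48  0.61 -0.05] T [0.04  0.002 0.011] g 0.003 q [-0.02 -0.25  1.9  -0.    1.49 -1.92]
```

```bash
python3 - <<'E'
from h import *
from workcell import *
c=camera("side");P=pts(c);p=get_obs()["position"]
for z in(.11,.12,.13,.14,.15): print(z,proj(c,[p[0],p[1],z]).round(1))
for v in range(172,204,1):
    q=P[v,238:247]; x=(q[:,:2]-AX)@ex+.056; y=(q[:,:2]-AX)@ey
    print(v,' '.join(f"{a*1e3:.0f},{b*1e3:.0f},{d*1e3:.0f}" for a,b,d in zip(x,y,q[:,2])))
cv2.imwrite("pics/s3.png",cv2.cvtColor(cv2.resize(c["frame"][165:210,225:275],None,fx=12,fy=12,interpolation=cv2.INTER_NEAREST),cv2.COLOR_RGB2BGR))
E
```

```text
0.11 [[241.5 196.8]]
0.12 [[241.5 193.4]]
0.13 [[241.5 190. ]]
0.14 [[241.4 186.5]]
0.15 [[241.4 183.1]]
172 -90,-8,187 -89,-17,191 -86,-15,189 -84,-17,190 -81,-16,189 -78,-15,189 -76,-17,189 -74,-19,190 10,316,26
173 -89,-6,183 -89,-16,187 -87,-20,189 -84,-18,188 -80,-12,185 -78,-13,185 -76,-15,185 -74,-18,187 10,316,23
174 -89,-7,181 -89,-16,185 -86,-15,184 -83,-12,182 -82,-18,185 -79,-17,184 -76,-15,183 -73,-15,182 8,310,21
175 -90,-10,179 -89,-18,183 -85,-12,179 -83,-13,180 -81,-17,181 -78,-12,179 -76,-16,180 -73,-16,180 7,305,21
176 -90,-8,175 -89,-17,180 -86,-17,179 -84,-17,179 -81,-15,178 -78,-15,178 -76,-15,177 -73,-13,176 8,308,15
177 -90,-9,173 -88,-14,175 -86,-14,175 -83,-11,173 -81,-14,174 -78,-11,173 -76,-14,174 -73,-13,173 7,306,12
178 -89,-6,169 -89,-17,174 -86,-13,171 -83,-14,172 -81,-14,171 -79,-15,172 -77,-18,173 -73,-16,172 9,314,5
179 -90,-8,167 -89,-18,172 -87,-17,171 -83,-12,168 -81,-15,169 -79,-15,169 -75,-12,167 -74,-18,170 9,315,0
180 -89,-4,162 -88,-12,166 -86,-14,167 -83,-13,166 -81,-15,167 -79,-18,168 -76,-15,166 -74,-17,167 8,308,0
181 -89,-6,160 -89,-14,
[... 1652 characters left out ...]
4,10,105 -85,-5,113 -85,-17,119 -84,-25,123 -82,-27,124 -67,22,96 -66,18,98 -62,24,95
198 -85,17,98 -84,8,103 -84,-2,108 -84,-15,115 -84,-27,122 -82,-28,122 -70,13,98 -68,9,100 -65,11,99
199 -85,18,95 -85,5,102 -85,-5,107 -85,-19,115 -85,-28,119 -82,-30,120 -70,10,97 -67,11,96 -65,8,97
200 -84,22,89 -84,8,97 -84,-3,103 -85,-16,110 -85,-28,116 -82,-27,116 -74,-6,103 -69,3,98 -68,-1,100
201 -85,18,89 -84,11,93 -85,-5,101 -84,-14,106 -85,-30,114 -82,-30,114 -76,-12,104 -70,0,96 -69,-7,100
202 -85,19,85 -83,14,87 -84,-4,97 -84,-13,102 -84,-25,109 -82,-28,111 -77,-16,103 -74,-15,102 -69,-8,98
203 -86,12,86 -84,11,86 -84,-3,94 -84,-15,101 -85,-31,110 -83,-30,109 -78,-22,104 -76,-23,104 -72,-17,100
```

View pics/s3.png

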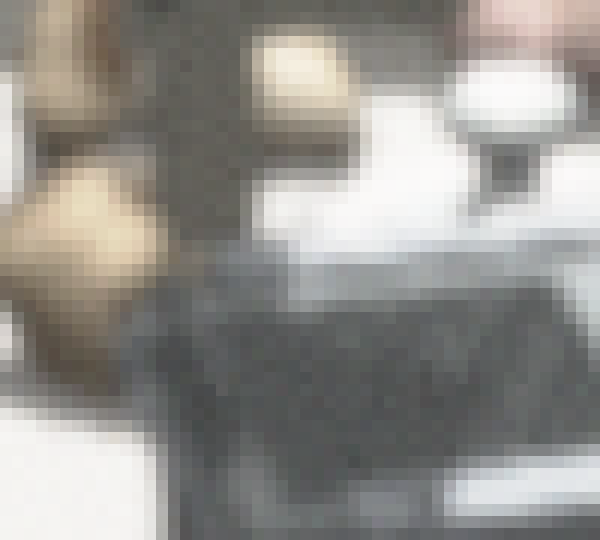

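```bash
python3 - <<'E'
from h import *
c=dict(np.load("side0.npz"));P=pts(c)
p=np.array([.2891,.6097,.1806]);print(proj(c,p),proj(c,p+[0,0,.04]))
q=P.reshape(-1,3);ok=c["range_z"].reshape(-1)>0
m=ok&(np.hypot(q[:,0]-p[0],q[:,1]-p[1])<.12)&(q[:,2]>.15)
for a in np.arange(.16,.36,.01):
    k=m&(q[:,2]>a)&(q[:,2]<=a+.01)
    if k.sum(): print(round(a,2),k.sum(),q[k].min(0).round(3),q[k].max(0).round(3))
crop(c,165,245,30,120,7,"pics/s4.png")
E
```

```text
[[202.43688529 102.65760042]] [[201.87898599  92.10622085]]
0.21 9 [0.256 0.558 0.216] [0.318 0.664 0.22 ]
0.22 28 [0.256 0.55  0.22 ] [0.32  0.657 0.23 ]
0.23 31 [0.257 0.549 0.231] [0.32  0.657 0.239]
0.24 33 [0.253 0.544 0.24 ] [0.321 0.658 0.25 ]
0.25 37 [0.254 0.543 0.25 ] [0.321 0.66  0.259]
0.26 33 [0.255 0.541 0.26 ] [0.32  0.665 0.27 ]
0.27 35 [0.253 0.548 0.27 ] [0.32  0.666 0.28 ]
0.28 35 [0.254 0.539 0.28 ] [0.321 0.665 0.289]
0.29 29 [0.247 0.542 0.29 ] [0.328 0.667 0.299]
0.3 78 [0.22  0.512 0.3  ] [0.355 0.674 0.31 ]
0.31 140 [0.221 0.511 0.31 ] [0.355 0.671 0.32 ]
0.32 126 [0.216 0.507 0.32 ] [0.358 0.682 0.33 ]
0.33 117 [0.217 0.509 0.33 ] [0.358 0.677 0.34 ]
0.34 177 [0.219 0.511 0.34 ] [0.356 0.711 0.35 ]
0.35 57 [0.252 0.56  0.35 ] [0.313 0.616 0.36 ]
```

View pics/s4.png

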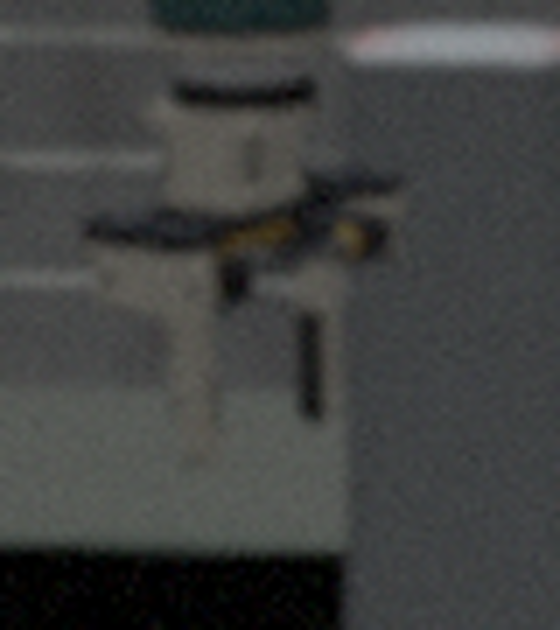

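The picture and depth disagree with the reported TCP. The fingers really end about 37 mm above the reported height: bottom at z≈0.148 against 0.1095 reported, and 0.217 against 0.181 at the start. That put them over the tab without touching it, and the frame hasn't moved. Xy agrees within 2 mm. I'll back off and go down with this correction.

```bash
python3 -m inch '{"offset":[[0,-1.5,0],[0,-3.2,0],[0,-3.2,1.5],[0,-3.2,3.0],[0,-3.2,3.8]],"turn":[[0,0,0],[0,0,0],[0,0,0],[0,0,0],[0,0,0]]}' ; python3 - <<'E'
from h import *
from workcell import *
st()
c=camera("side");P=pts(c).reshape(-1,3);ok=c["range_z"].reshape(-1)>0
q=P[:,:2]-AX;x=q@ex+.056;y=q@ey;z=P[:,2]
for a in np.arange(.09,.19,.01):
    k=ok&(z>a)&(z<a+.01)&(abs(y)<.045)&(x<-.09)&(x>-.14)
    if k.sum(): print(a.round(2),k.sum(),'x',x[k].min().round(4),x[k].max().round(4),'y',y[k].min().round(4),np.median(y[k]).round(4),z[k].min().round(4))
crop(c,215,305,135,225,6,"pics/s5.png")
E
```

```text
t: 3.9
position: [0.4678, 0.0062, 0.0691]
tool_rot: [-1.817, -2.56, 0.003]
ft_force: [-0.1, -0.1, 0.5]
gripper_width: 0.01
t 3.9 pos [0.4678 0.0062 0.0691] slicer -0.1115 0.0008 yaw 109.3 z [-0.003 -0.    -1.   ] F [-0.06 -0.08  0.52] T [ 0.057  0.061 -0.029] g 0.01 q [-0.04 -0.3   2.01 -0.    1.43 -1.95]
0.1 7 x -0.1217 -0.1037 y -0.0085 -0.0073 0.1065
0.11 21 x -0.1227 -0.1045 y -0.0157 -0.012 0.1105
0.12 33 x -0.1221 -0.1045 y -0.0183 -0.0133 0.1201
0.13 29 x -0.1223 -0.1048 y -0.0206 -0.0149 0.1304
0.14 28 x -0.122 -0.1045 y -0.0235 -0.0151 0.1405
0.15 11 x -0.1209 -0.1044 y -0.02 -0.0161 0.1501
```

View pics/s5.png

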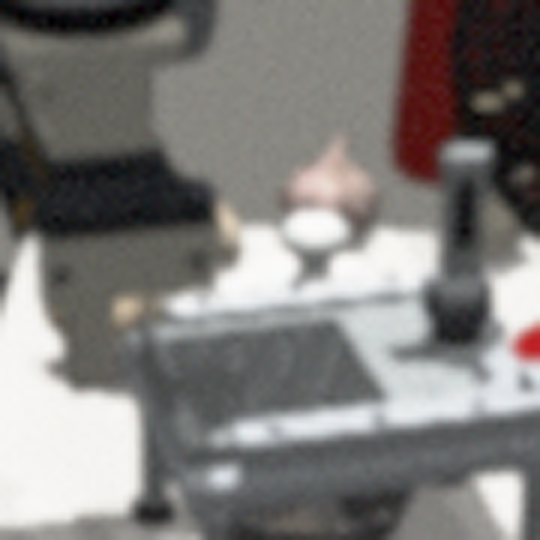

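Now the fingertips are at z≈0.106, in front of the tab (crop (90,375)), offset 37 mm confirmed. Pushing.

```bash
python3 -m inch '{"offset":[[0,0.6,0],[0,1.2,0],[0,1.6,0],[0,2.0,0],[0,2.4,0]],"turn":[[0,0,0],[0,0,0],[0,0,0],[0,0,0],[0,0,0]]}' ; python3 -c "
from h import *
st()"
```

```text
t: 4.45
position: [0.49, 0.0141, 0.0685]
tool_rot: [-1.816, -2.559, 0.006]
ft_force: [-8.2, -2.4, 5.3]
gripper_width: 0.005
t 4.45 pos [0.49   0.0141 0.0685] slicer -0.0879 0.0009 yaw 109.3 z [-0.005 -0.001 -1.   ] F [-8.18 -2.4   5.35] T [-0.348  1.295  0.043] g 0.005 q [-0.02 -0.24  1.96 -0.    1.42 -1.93]
```

```bash
python3 -m inch '{"offset":[[0,0.3,0],[0,0.6,0],[0,0.9,0],[0,1.2,0],[0,1.4,0]],"turn":[[0,0,0],[0,0,0],[0,0,0],[0,0,0],[0,0,0]]}' ; python3 -c "
from h import *
st()"
```

```text
t: 4.95
position: [0.5033, 0.0187, 0.0686]
tool_rot: [-1.816, -2.559, 0.007]
ft_force: [-5.8, -2.2, 1.6]
gripper_width: 0.004
t 4.95 pos [0.5033 0.0187 0.0686] slicer -0.074 0.0009 yaw 109.3 z [-0.006 -0.001 -1.   ] F [-5.79 -2.22  1.64] T [-0.28   0.985  0.023] g 0.004 q [-0.01 -0.21  1.94 -0.    1.42 -1.92]
```

```bash
python3 -m inch '{"offset":[[0,0.1,0],[0,0.2,0],[0,0.3,0]],"turn":[[0,0,0],[0,0,0],[0,0,0]]}' ; python3 -c "
from h import *
st()"
```

```text
t: 5.25
position: [0.506, 0.0196, 0.0686]
tool_rot: [-1.815, -2.558, 0.008]
ft_force: [-4.6, -1.6, 1.0]
gripper_width: 0.005
t 5.25 pos [0.506  0.0196 0.0686] slicer -0.0711 0.0009 yaw 109.3 z [-0.007 -0.001 -1.   ] F [-4.55 -1.56  0.99] T [-0.23   0.938  0.013] g 0.005 q [-0.01 -0.2   1.93 -0.    1.42 -1.92]
```

```bash
python3 -m inch '{"offset":[[0,0.1,0],[0,0.15,0]],"turn":[[0,0,0],[0,0,0]]}' ; python3 -c "
from h import *
st()"
```

```text
t: 5.45
position: [0.5071, 0.02, 0.0686]
tool_rot: [-1.815, -2.558, 0.01]
ft_force: [-10.5, -3.5, 4.4]
gripper_width: 0.007
t 5.45 pos [0.5071 0.02   0.0686] slicer -0.0699 0.0009 yaw 109.3 z [-0.008 -0.002 -1.   ] F [-10.47  -3.51   4.4 ] T [-0.53   1.728  0.007] g 0.007 q [-0.01 -0.2   1.93 -0.    1.42 -1.92]
```

Force is rising, so this may be the stop. One more small step to tell.

```bash
python3 -m inch '{"offset":[[0,0.1,0],[0,0.1,0]],"turn":[[0,0,0],[0,0,0]]}' ; python3 -c "
from h import *
st()"
```

```text
t: 5.65
position: [0.507, 0.0199, 0.0686]
tool_rot: [-1.814, -2.556, 0.014]
ft_force: [-14.8, -5.2, 7.0]
gripper_width: 0.006
t 5.65 pos [0.507  0.0199 0.0686] slicer -0.07 0.0008 yaw 109.3 z [-0.011 -0.003 -1.   ] F [-14.78  -5.22   7.05] T [-0.76   2.412  0.023] g 0.006 q [-0.01 -0.19  1.93 -0.    1.42 -1.92]
```

TCP is stationary while the force rises past 15 N, above the 12 N maximum for sliding, at the predicted place. The frame is at its stop. Backing off and checking.

```bash
python3 -m inch '{"offset":[[0,-1,0],[0,-2.5,0],[0,-3.5,-3],[0,-4,-8],[0,-4,-12.5]],"turn":[[0,0,0],[0,0,0],[0,0,0],[0,0,0],[0,0,0]]}' 0.6 30; python3 - <<'E'
from h import *
from workcell import *
st()
c=camera("side");P=pts(c).reshape(-1,3);ok=c["range_z"].reshape(-1)>0
q=P[:,:2]-AX;x=q@ex+.056;y=q@ey;z=P[:,2]
k=ok&(z>.112)&(z<.122)&(abs(y)<.035)&(x<-.03)&(x>-.1);print('tab',np.percentile(x[k],[5,50,95]).round(4))
m=ok&(z>.155)&(z<.203)&(np.hypot(*q.T)<.03)
L=P[m];print('lever',L.mean(0).round(4),L.max(0).round(4));np.savez("side1.npz",**c)
(cx,cy),(w,h),a=cv2.minAreaRect((L[:,:2]*1000).astype(np.float32));print(cx,cy,w,h,a)
vx=cv2.fitLine((L[:,:2]*1000).astype(np.float32),cv2.DIST_HUBER,0,.01,.01).ravel();print(np.degrees(np.arctan2(vx[1],vx[0])),vx[2:])
# axle head ring points
m=ok&(z>.12)&(z<.138)&(np.hypot(*q.T)<.025);print('head',P[m].mean(0).round(4),P[m].min(0).round(4),P[m].max(0).round(4))
goto(np.r_[AX,.2],109.3)
crop(c,215,315,125,225,6,"pics/s6.png")
E
```

```text
t: 6.15
position: [0.4699, 0.0069, 0.1962]
tool_rot: [-1.814, -2.556, 0.013]
ft_force: [1.0, -0.0, -0.4]
gripper_width: 0.383
t 6.15 pos [0.4699 0.0069 0.1962] slicer -0.1093 0.0008 yaw 109.3 z [-0.01  -0.003 -1.   ] F [ 0.98 -0.01 -0.38] T [ 0.092 -0.005 -0.027] g 0.383 q [-0.04 -0.34  1.83 -0.    1.65 -1.94]
tab [-0.0619 -0.0613 -0.0587]
lever [0.6246 0.0576 0.1799] [0.6343 0.065  0.2006]
624.7081909179688 58.678184509277344 19.53968620300293 11.273161888122559 9.913167953491211
16.23807 [624.6534    57.478333]
head [0.6249 0.0543 0.1298] [0.6097 0.0456 0.1203] [0.6395 0.0661 0.1376]
cm [ 0.   16.32  0.37] deg [-0.15  0.14 -0.03]
```

View pics/s6.png

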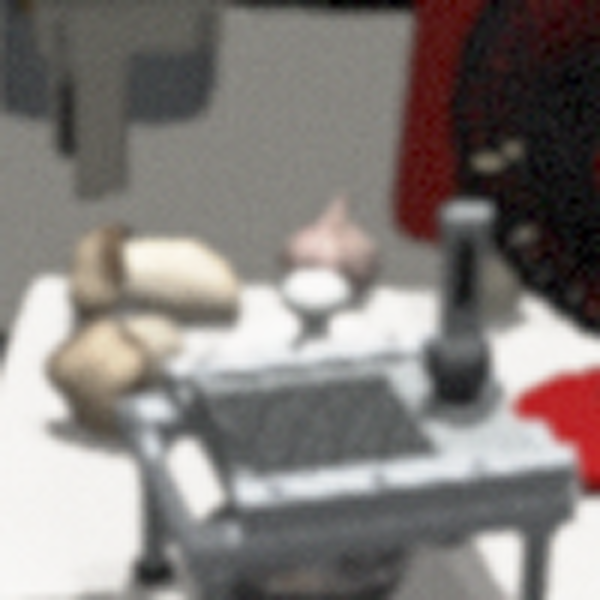

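The frame is home: the tab face now measures −61 mm against −60 nominal. Next, go over the axle with the jaws across the lever's flat faces.

```bash
python3 -m inch '{"offset":[[0,4,-0.3],[0,8,-0.3],[0,12,-0.3],[0.1,16.3,-0.3],[0.1,16.3,-0.3]],"turn":[[0,0,1],[0,0,1],[0,0,1.5],[0,0,2],[0,0,2]]}' 0.6 30; python3 - <<'E'
from h import *
from workcell import *
st();goto([.626,.0615,.113],107.3)
c=camera("side");crop(c,235,345,105,215,5,"pics/s7.png")
E
```

```text
t: 6.7
position: [0.6285, 0.0631, 0.2043]
tool_rot: [-1.861, -2.529, 0.007]
ft_force: [0.1, -0.7, -0.5]
gripper_width: 0.597
t 6.7 pos [0.6285 0.0631 0.2043] slicer 0.0589 0.0014 yaw 107.3 z [-0.004 -0.003 -1.   ] F [ 0.13 -0.68 -0.48] T [ 0.024 -0.002 -0.068] g 0.597 q [ 0.06  0.02  1.51 -0.    1.62 -1.81]
cm [-0.07 -0.24  9.13] deg [-0.27  0.08  0.01]
```

View pics/s7.png

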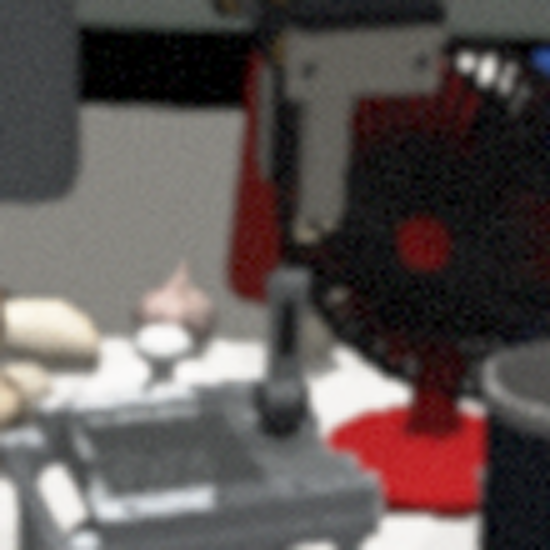

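```bash
python3 -m inch '{"offset":[[-0.1,-0.2,2],[-0.1,-0.2,5],[-0.1,-0.2,8],[-0.1,-0.2,9.1],[-0.1,-0.2,9.1]],"turn":[[0,0,0],[0,0,0],[0,0,0],[0,0,0],[0,0,0]]}' 0.6 30; python3 - <<'E'
from h import *
from workcell import *
st()
c=camera("side");crop(c,235,345,105,215,5,"pics/s8.png")
P=pts(c).reshape(-1,3);ok=c["range_z"].reshape(-1)>0
x,y,z=P.T
for a in np.arange(.13,.2,.01):
    k=ok&(z>a)&(z<a+.01)&(abs(x-.63)<.05)&(abs(y-.05)<.06)
    print(a.round(2),[(round(p[0],3),round(p[1],3)) for p in P[k][::4]])
E
```

```text
t: 7.25
position: [0.6239, 0.0603, 0.1133]
tool_rot: [-1.86, -2.529, 0.009]
ft_force: [-0.3, -0.1, 0.2]
gripper_width: 0.595
t 7.25 pos [0.6239 0.0603 0.1133] slicer 0.0536 0.0003 yaw 107.3 z [-0.005 -0.003 -1.   ] F [-0.27 -0.07  0.18] T [ 0.034  0.031 -0.047] g 0.595 q [ 0.06  0.04  1.63 -0.    1.47 -1.82]
0.13 [(np.float64(0.615), np.float64(0.062)), (np.float64(0.618), np.float64(0.057)), (np.float64(0.612), np.float64(0.055)), (np.float64(0.623), np.float64(0.055)), (np.float64(0.613), np.float64(0.052)), (np.float64(0.623), np.float64(0.054)), (np.float64(0.634), np.float64(0.055)), (np.float64(0.618), np.float64(0.054)), (np.float64(0.628), np.float64(0.054))]
0.14 [(np.float64(0.606), np.float64(0.087)), (np.float64(0.622), np.float64(0.06)), (np.float64(0.622), np.float64(0.056)), (np.float64(0.623), np.float64(0.055))]
0.15 [(np.float64(0.603), np.float64(0.092)), (np.float64(0.614), np.float64(0.086)), (np.float64(0.614), np.float64(0.086)), (np.float64(0.614), np.float64(0.086)), (np.float64(0.622), np.float64(0.06)), (np.float64(0.614), np.float64(0.06)), (np.float64(0.6
[... 2227 characters left out ...]
p.float64(0.058)), (np.float64(0.623), np.float64(0.057)), (np.float64(0.64), np.float64(0.019)), (np.float64(0.631), np.float64(0.013)), (np.float64(0.641), np.float64(0.022)), (np.float64(0.631), np.float64(0.015)), (np.float64(0.641), np.float64(0.019)), (np.float64(0.631), np.float64(0.016)), (np.float64(0.643), np.float64(0.019))]
0.2 [(np.float64(0.604), np.float64(0.086)), (np.float64(0.625), np.float64(0.022)), (np.float64(0.63), np.float64(0.016)), (np.float64(0.64), np.float64(0.016)), (np.float64(0.628), np.float64(0.014)), (np.float64(0.638), np.float64(0.021)), (np.float64(0.628), np.float64(0.014)), (np.float64(0.638), np.float64(0.016)), (np.float64(0.633), np.float64(0.015))]
```

View pics/s8.png

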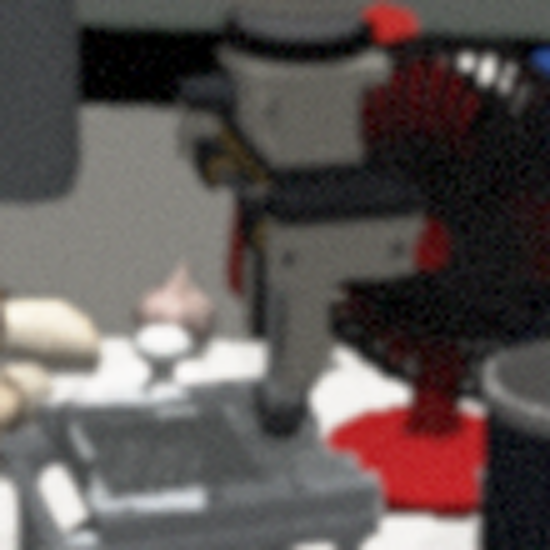

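The fingers straddle the lever: near finger at crop (300,330), lever behind it, head at (283,405). Closing.

```bash
python3 -m inch '{"offset":[[0,0.2,0],[0,0.2,0],[0,0.2,0],[0,0.2,0],[0,0.2,0]],"turn":[[0,0,0],[0,0,0],[0,0,0],[0,0,0],[0,0,0]]}' 0 40; python3 -m inch '{"offset":[[0,0,0],[0,0,0]],"turn":[[0,0,0],[0,0,0]]}'; python3 - <<'E'
from h import *
from workcell import *
st()
c=camera("side");crop(c,235,345,105,215,5,"pics/s9.png")
E
```

```text
t: 7.8
position: [0.6266, 0.061, 0.1152]
tool_rot: [-1.861, -2.53, 0.007]
ft_force: [-0.7, -0.3, -0.3]
gripper_width: 0.222
t: 8.0
position: [0.6263, 0.0621, 0.1152]
tool_rot: [-1.86, -2.529, 0.005]
ft_force: [-2.4, 4.8, 0.4]
gripper_width: 0.092
t 8.0 pos [0.6263 0.0621 0.1152] slicer 0.0565 0.0012 yaw 107.3 z [-0.004 -0.001 -1.   ] F [-2.42  4.85  0.39] T [ 1.06   0.441 -0.029] g 0.092 q [ 0.06  0.05  1.62 -0.    1.48 -1.81]
```

View pics/s9.png

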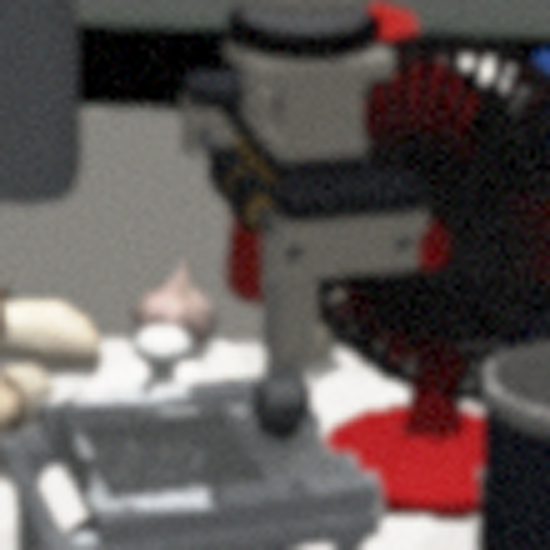

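```bash
python3 -m inch '{"offset":[[0.05,0,0],[0.05,0,0]],"turn":[[0,0,0],[0,0,0]]}'; python3 -c "
from h import *
st()"
```

```text
t: 8.25
position: [0.6262, 0.0622, 0.1152]
tool_rot: [-1.86, -2.529, 0.006]
ft_force: [-0.3, -2.3, 0.5]
gripper_width: 0.094
t 8.25 pos [0.6262 0.0622 0.1152] slicer 0.0565 0.0013 yaw 107.3 z [-0.004 -0.002 -1.   ] F [-0.32 -2.32  0.52] T [-0.35  -0.09  -0.061] g 0.094 q [ 0.06  0.05  1.62 -0.    1.48 -1.81]
```

```bash
python3 -m inch '{"offset":[[0,0,0.01],[0,0,0.02],[0,0,0.03],[0,0,0.04],[0,0,0.05]],"turn":[[0,0,5],[0,0,10],[0,0,15],[0,0,20],[0,0,25]]}'; python3 -c "
from h import *
st()"
```

```text
t: 8.75
position: [0.6263, 0.0619, 0.1147]
tool_rot: [-2.368, -2.063, 0.006]
ft_force: [-0.0, -2.8, 0.5]
gripper_width: 0.096
t 8.75 pos [0.6263 0.0619 0.1147] slicer 0.0564 0.001 yaw 82.1 z [-0.004 -0.002 -1.   ] F [-0.02 -2.75  0.5 ] T [-0.436  0.005 -0.004] g 0.096 q [ 0.06  0.05  1.62 -0.    1.48 -1.37]
```

```bash
python3 -m inch '{"offset":[[-0.02,0,0.01],[-0.03,0,0.03],[-0.03,0,0.05],[-0.03,0,0.07],[-0.03,0,0.08]],"turn":[[0,0,7],[0,0,14],[0,0,21],[0,0,28],[0,0,35]]}'; python3 -c "
from h import *
st()"
```

```text
t: 9.25
position: [0.6261, 0.0615, 0.114]
tool_rot: [2.882, 1.248, -0.007]
ft_force: [-0.8, -2.4, 1.3]
gripper_width: 0.094
t 9.25 pos [0.6261 0.0615 0.114 ] slicer 0.0561 0.0007 yaw 46.8 z [-0.004 -0.002 -1.   ] F [-0.8  -2.38  1.32] T [-0.145  0.307  0.065] g 0.094 q [ 0.06  0.05  1.63 -0.    1.47 -0.76]
```

```bash
cat >> h.py <<'E'
def avg(n=6):
    from workcell import get_obs,camera
    F=[];T=[]
    for i in range(n):
        camera("side");o=get_obs();F.append(o["ft_force"]);T.append(o["torque"])
    print("avgF",np.mean(F,0).round(2),"avgT",np.mean(T,0).round(3),"sdTz",np.std(np.array(T)[:,2]).round(3))
    st()
E
python3 -m inch '{"offset":[[0,0,0.01],[0,0,0.02],[0,0,0.02]],"turn":[[0,0,5],[0,0,10],[0,0,10]]}'; python3 -c "
from h import *
avg()"
```

```text
t: 9.55
position: [0.626, 0.0614, 0.1137]
tool_rot: [2.981, 0.989, -0.008]
ft_force: [-1.1, -1.1, 1.1]
gripper_width: 0.098
avgF [-1.93 -1.91  0.83] avgT [-0.199  0.365 -0.029] sdTz 0.027
t 9.85 pos [0.626  0.0614 0.1137] slicer 0.056 0.0006 yaw 36.9 z [-0.004 -0.002 -1.   ] F [-2.22 -1.75  0.16] T [-0.251  0.464 -0.02 ] g 0.098 q [ 0.06  0.05  1.63 -0.    1.47 -0.59]
```

```bash
python3 -m inch '{"offset":[[-0.02,0.02,0.01],[-0.02,0.02,0.02],[-0.02,0.02,0.03],[-0.02,0.02,0.04]],"turn":[[0,0,5],[0,0,10],[0,0,15],[0,0,15]]}'; python3 -c "
from h import *
avg(4)"
```

```text
t: 10.25
position: [0.6259, 0.0612, 0.1134]
tool_rot: [3.083, 0.595, -0.007]
ft_force: [-2.7, 0.0, 3.0]
gripper_width: 0.095
avgF [-3.77  0.34  2.7 ] avgT [ 0.167  0.679 -0.04 ] sdTz 0.016
t 10.45 pos [0.6259 0.0612 0.1134] slicer 0.0558 0.0005 yaw 22.0 z [-0.004 -0.002 -1.   ] F [-3.7   0.21  2.66] T [ 0.199  0.736 -0.027] g 0.098 q [ 0.06  0.05  1.63 -0.    1.47 -0.33]
```

```bash
python3 -m inch '{"offset":[[-0.02,0,0.01],[-0.02,0,0.02],[-0.02,0,0.03],[-0.02,0,0.04]],"turn":[[0,0,5],[0,0,10],[0,0,15],[0,0,15]]}'; python3 -c "
from h import *
avg(4)"
```

```text
t: 10.85
position: [0.6257, 0.0612, 0.1131]
tool_rot: [3.134, 0.192, -0.007]
ft_force: [-4.2, -0.1, 3.3]
gripper_width: 0.096
avgF [-4.03  0.12  2.93] avgT [ 0.164  0.702 -0.053] sdTz 0.011
t 11.05 pos [0.6257 0.0612 0.1131] slicer 0.0557 0.0006 yaw 7.2 z [-0.004 -0.002 -1.   ] F [-4.04 -0.02  2.69] T [ 0.239  0.714 -0.06 ] g 0.096 q [ 0.06  0.05  1.63 -0.    1.47 -0.07]
```

```bash
python3 -m inch '{"offset":[[-0.05,0,0.0],[-0.07,0,0.01],[-0.07,0,0.02],[-0.07,0,0.02]],"turn":[[0,0,6],[0,0,12],[0,0,17],[0,0,17]]}'; python3 -c "
from h import *
avg(4)"
```

```text
t: 11.45
position: [0.6254, 0.0612, 0.1128]
tool_rot: [3.128, -0.269, -0.005]
ft_force: [1.9, 1.0, -1.2]
gripper_width: 0.094
avgF [ 3.15  0.62 -1.8 ] avgT [ 0.335 -0.709 -0.043] sdTz 0.055
t 11.65 pos [0.6253 0.0612 0.1128] slicer 0.0553 0.0006 yaw -9.7 z [-0.004 -0.002 -1.   ] F [ 4.7   0.78 -1.75] T [ 0.282 -0.861  0.024] g 0.094 q [ 0.06  0.04  1.63 -0.    1.47  0.23]
```

```bash
python3 -m inch '{"offset":[[0,0,0.01],[0,0,0.02],[0,0,0.03],[0,0,0.03]],"turn":[[0,0,6],[0,0,12],[0,0,17],[0,0,17]]}'; python3 -c "
from h import *
avg(4)"
```

```text
t: 12.05
position: [0.6252, 0.0612, 0.1124]
tool_rot: [3.054, -0.724, -0.005]
ft_force: [-0.4, 0.9, 0.5]
gripper_width: 0.094
avgF [-0.73  1.05 -0.28] avgT [ 0.421  0.017 -0.028] sdTz 0.023
t 12.25 pos [0.6252 0.0612 0.1124] slicer 0.0552 0.0007 yaw -26.5 z [-0.004 -0.002 -1.   ] F [-0.14  1.89 -0.33] T [0.429 0.054 0.004] g 0.095 q [ 0.06  0.04  1.63 -0.    1.47  0.52]
```

```bash
python3 -m inch '{"offset":[[0,0,0.01],[0,0,0.02],[0,0,0.03],[0,0,0.03]],"turn":[[0,0,6],[0,0,12],[0,0,17],[0,0,17]]}'; python3 -c "
from h import *
avg(4)"
```

```text
t: 12.65
position: [0.625, 0.0613, 0.1121]
tool_rot: [2.915, -1.163, -0.005]
ft_force: [-1.4, 1.2, -0.8]
gripper_width: 0.094
avgF [-2.39  2.33 -0.45] avgT [ 0.643  0.38  -0.051] sdTz 0.012
t 12.85 pos [0.625  0.0613 0.1121] slicer 0.0551 0.0009 yaw -43.4 z [-0.004 -0.002 -1.   ] F [-2.9   2.5  -1.17] T [ 0.657  0.438 -0.045] g 0.092 q [ 0.06  0.04  1.63 -0.    1.47  0.81]
```

```bash
python3 -m inch '{"offset":[[0,0,0.01],[0,0,0.02],[0,0,0.03],[0,0,0.03]],"turn":[[0,0,6],[0,0,12],[0,0,17],[0,0,17]]}'; python3 -c "
from h import *
avg(4)"
```

```text
t: 13.25
position: [0.6249, 0.0615, 0.1118]
tool_rot: [2.713, -1.577, -0.005]
ft_force: [-2.7, 2.5, 0.2]
gripper_width: 0.098
avgF [-3.62  3.57 -0.06] avgT [ 0.933  0.615 -0.075] sdTz 0.01
t 13.45 pos [0.6249 0.0615 0.1118] slicer 0.055 0.0011 yaw -60.2 z [-0.005 -0.001 -1.   ] F [-4.68  3.64  0.75] T [ 0.949  0.61  -0.074] g 0.093 q [ 0.06  0.04  1.63 -0.    1.47  1.11]
```

```bash
python3 -m inch '{"offset":[[-0.03,0,0.01],[-0.04,0,0.02],[-0.04,0,0.03],[-0.04,0,0.03]],"turn":[[0,0,6],[0,0,12],[0,0,17],[0,0,17]]}'; python3 -c "
from h import *
avg(4)"
```

```text
t: 13.85
position: [0.6248, 0.0617, 0.1115]
tool_rot: [2.453, -1.956, -0.004]
ft_force: [-1.7, 1.5, 0.3]
gripper_width: 0.098
avgF [-1.68  1.37  0.1 ] avgT [ 0.503  0.221 -0.066] sdTz 0.028
t 14.05 pos [0.6248 0.0617 0.1115] slicer 0.055 0.0013 yaw -77.0 z [-0.004 -0.002 -1.   ] F [-2.68  1.34  0.83] T [ 0.462  0.198 -0.037] g 0.093 q [ 0.06  0.04  1.63 -0.    1.47  1.4 ]
```

```bash
python3 -m inch '{"offset":[[0,0,0.01],[0,0,0.02],[0,0,0.03],[0,0,0.03]],"turn":[[0,0,6],[0,0,12],[0,0,17],[0,0,17]]}'; python3 -c "
from h import *
avg(4)"
```

```text
t: 14.45
position: [0.6248, 0.0619, 0.1113]
tool_rot: [2.14, -2.294, -0.003]
ft_force: [-1.6, 3.4, 0.6]
gripper_width: 0.093
avgF [-2.72  3.88  1.28] avgT [0.914 0.357 0.251] sdTz 0.018
t 14.65 pos [0.6248 0.0619 0.1113] slicer 0.0551 0.0014 yaw -93.9 z [-0.004 -0.001 -1.   ] F [-2.22  3.94  0.57] T [0.943 0.328 0.28 ] g 0.095 q [ 0.06  0.04  1.63 -0.    1.47  1.7 ]
```

The torque rose from about −0.05 to +0.25 N m in this step: the washer has touched, and it's now about mid-snug at 0.25–0.27 N m. I'll stop screwing here, release a little and feel which way the lever folds.

```bash
python3 -m inch '{"offset":[[0,0,0],[0,0,0],[0,0,0]],"turn":[[0,0,0],[0,0,0],[0,0,0]]}' 0.3; python3 -c "
from h import *
from workcell import *
c=camera('side');crop(c,235,345,105,215,5,'pics/s10.png');np.savez('side2.npz',**c)
avg(3)"
```

```text
t: 14.95
position: [0.6249, 0.0616, 0.1113]
tool_rot: [2.143, -2.292, -0.002]
ft_force: [-0.3, -0.3, -0.0]
gripper_width: 0.283
avgF [ 0.09  0.04 -0.24] avgT [ 0.044  0.146 -0.007] sdTz 0.03
t 15.15 pos [0.6249 0.0617 0.1113] slicer 0.0551 0.0013 yaw -93.9 z [-0.004 -0.001 -1.   ] F [-0.43  0.06 -0.26] T [ 0.058  0.145 -0.048] g 0.296 q [ 0.06  0.04  1.63 -0.    1.47  1.7 ]
```

View pics/s10.png

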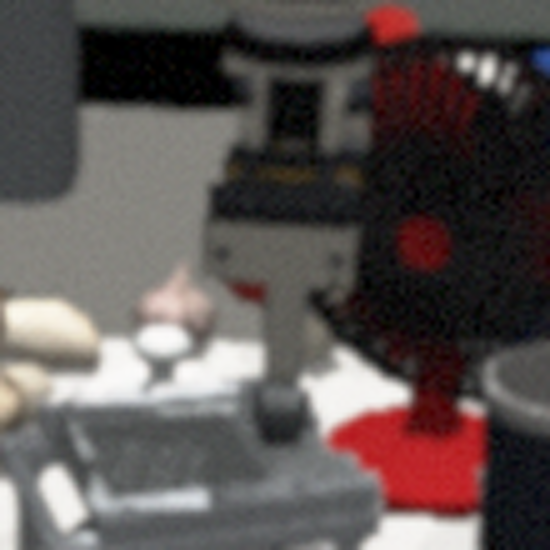

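The fingers are open round the lever and nothing is touching. Now nudging in the +x direction of the tool (world −y).

```bash
python3 -m inch '{"offset":[[0.5,0,0],[0.9,0,0],[1.1,0,0],[1.2,0,0]],"turn":[[0,0,0],[0,0,0],[0,0,0],[0,0,0]]}'; python3 -c "
from h import *
avg(2)"
```

```text
t: 15.55
position: [0.6242, 0.0506, 0.1115]
tool_rot: [2.144, -2.293, -0.005]
ft_force: [0.2, 10.1, 0.7]
gripper_width: 0.302
avgF [0.07 8.96 0.54] avgT [1.585 0.074 0.049] sdTz 0.002
t 15.65 pos [0.6241 0.0506 0.1115] slicer 0.0507 -0.009 yaw -93.8 z [-0.004  0.001 -1.   ] F [0.63 8.52 0.35] T [1.556 0.091 0.051] g 0.302 q [0.04 0.04 1.64 0.   1.47 1.68]
```

```bash
python3 -m inch '{"offset":[[-0.4,0,0],[-0.4,0,-2],[-0.4,0,-3.5],[0,0,-3.5],[0.1,0,-3.5]],"turn":[[0,0,0],[0,0,0],[0,0,0],[0,0,0],[0,0,0]]}'; python3 -c "
from h import *
avg(2)"
```

```text
t: 16.15
position: [0.6243, 0.049, 0.1465]
tool_rot: [2.144, -2.293, -0.004]
ft_force: [-0.3, 0.3, -0.8]
gripper_width: 0.302
avgF [ 0.59 -0.09  0.4 ] avgT [0.021 0.15  0.003] sdTz 0.048
t 16.25 pos [0.6239 0.0492 0.1457] slicer 0.05 -0.0102 yaw -93.9 z [-0.005  0.001 -1.   ] F [ 1.03 -0.21  0.4 ] T [ 0.051  0.138 -0.045] g 0.303 q [0.04 0.02 1.6  0.   1.53 1.68]
```

```bash
python3 -m inch '{"offset":[[0.2,0,0],[0.4,0,0],[0.6,0,0]],"turn":[[0,0,0],[0,0,0],[0,0,0]]}'; python3 -c "
from h import *
avg(2)"
```

```text
t: 16.55
position: [0.6234, 0.0433, 0.1451]
tool_rot: [2.143, -2.292, -0.007]
ft_force: [1.0, 5.6, -2.5]
gripper_width: 0.3
avgF [ 0.66  4.02 -1.98] avgT [ 0.639 -0.058  0.056] sdTz 0.008
t 16.65 pos [0.6233 0.0431 0.1452] slicer 0.0475 -0.0158 yaw -93.9 z [-0.005  0.001 -1.   ] F [ 0.14  3.58 -2.17] T [0.592 0.004 0.064] g 0.301 q [0.03 0.02 1.6  0.   1.53 1.67]
```

It folds toward world −y, yielding at about 4–5 N. I'll lift off, close the fingers, turn the tool 90° so the body stays clear of the fan, and come down behind the lever.

```bash
python3 -m inch '{"offset":[[-0.3,0,-1.5],[-0.3,0,-4.5],[-1,0,-5],[-2,0,-5],[-2.6,0,-5]],"turn":[[0,0,0],[0,0,0],[0,0,-8],[0,0,-16],[0,0,-24]]}' 0 20; python3 -m inch '{"offset":[[-0.5,0,0],[-0.8,0,0],[-0.8,0,0],[-0.8,0,0],[-0.8,0,0]],"turn":[[0,0,-8],[0,0,-16],[0,0,-24],[0,0,-32],[0,0,-40]]}';  python3 -c "
from h import *
st(); goto([.627,.083,.187],-4); goto([.627,.083,.128],-4)"
```

```text
t: 17.15
position: [0.6257, 0.0693, 0.1969]
tool_rot: [2.579, -1.79, -0.005]
ft_force: [-0.3, -0.9, 0.2]
gripper_width: 0.003
t: 17.65
position: [0.623, 0.0767, 0.1982]
tool_rot: [3.039, -0.792, -0.004]
ft_force: [0.3, 0.7, 1.2]
gripper_width: 0.004
t 17.65 pos [0.623  0.0767 0.1982] slicer 0.0582 0.016 yaw -29.2 z [-0.003 -0.    -1.   ] F [0.28 0.68 1.23] T [-0.068  0.088 -0.008] g 0.004 q [ 0.08  0.01  1.52 -0.    1.61  0.59]
cm [ 0.04 -0.75  1.12] deg [  0.08   0.16 -25.22]
cm [ 0.06 -0.76  7.02] deg [  0.08   0.16 -25.22]
```

```bash
python3 -m inch '{"offset":[[0,-0.4,0],[0,-0.7,0],[0,-0.7,0],[0,-0.7,0]],"turn":[[0,0,-8],[0,0,-16],[0,0,-24],[0,0,-25.2]]}';  python3 -c "
from h import *
from workcell import *
st(); goto([.6255,.080,.128],-4)
c=camera('side');crop(c,235,345,105,215,5,'pics/s11.png')
c=camera('top');crop(c,205,295,110,200,6,'pics/t11.png')"
```

```text
t: 18.05
position: [0.6266, 0.0827, 0.1994]
tool_rot: [3.139, -0.105, -0.003]
ft_force: [0.2, 0.3, -0.9]
gripper_width: 0.008
t 18.05 pos [0.6266 0.0827 0.1994] slicer 0.0636 0.0206 yaw -3.8 z [-0.002 -0.001 -1.   ] F [ 0.17  0.3  -0.93] T [-0.055  0.018  0.029] g 0.008 q [ 0.09  0.02  1.51 -0.    1.61  0.16]
cm [-0.07  0.27  7.14] deg [0.07 0.12 0.15]
```

View pics/s11.png

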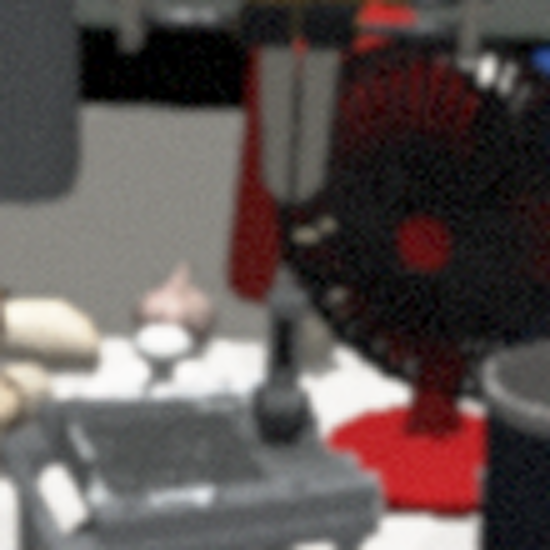

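```bash
python3 -m inch '{"offset":[[-0.05,0,2.5],[-0.05,0,5.0],[-0.05,0.9,5.0],[-0.05,1.7,5.0],[-0.05,2.5,5.1]],"turn":[[0,0,0],[0,0,0],[0,0,0],[0,0,0],[0,0,0]]}';  python3 -c "
from h import *
st();
o=np.array([.6252,.0617])
import workcell;p=workcell.get_obs()['position'];d=np.array([-.07,-.9976]);print('s,h',(p[:2]-o)@d*1e3,(p[:2]-o)@[.9976,-.07]*1e3,p[2]*1e3+37)"
```

```text
t: 18.65
position: [0.6245, 0.0573, 0.1497]
tool_rot: [-3.139, 0.117, 0.001]
ft_force: [0.2, 4.7, -1.8]
gripper_width: 0.006
t 18.65 pos [0.6245 0.0573 0.1497] slicer 0.0532 -0.0027 yaw -4.3 z [-0.001  0.    -1.   ] F [ 0.23  4.66 -1.79] T [0.859 0.012 0.007] g 0.006 q [0.05 0.02 1.59 0.   1.53 0.13]
s,h 4.435022494850789 -0.41662842238402337 186.7351515817962
```

```bash
python3 -m inch '{"offset":[[0,0.6,0.2],[0,1.27,0.65],[0,1.9,1.0],[0,2.3,1.25],[0,2.6,1.5]],"turn":[[0,0,0],[0,0,0],[0,0,0],[0,0,0],[0,0,0]]}';  cat >> h.py <<'E'
def fs():
    from workcell import get_obs
    p=get_obs()['position'];o=np.array([.6252,.0617]);d=np.array([-.07,-.9976]);print('s,tang,h',((p[:2]-o)@d*1e3).round(1),((p[:2]-o)@[.9976,-.07]*1e3).round(1),(p[2]*1e3+37).round(1))
    st()
E
python3 -c "
from h import *
fs()"
```

```text
t: 19.15
position: [0.623, 0.0307, 0.1354]
tool_rot: [3.139, -0.118, 0.002]
ft_force: [1.6, 0.5, 5.7]
gripper_width: 0.005
s,tang,h 31.1 0.0 172.4
t 19.15 pos [0.623  0.0307 0.1354] slicer 0.0431 -0.0274 yaw -4.3 z [ 0.001 -0.    -1.   ] F [1.63 0.46 5.73] T [ 0.064 -0.303  0.061] g 0.005 q [ 0.01  0.02  1.62 -0.    1.5   0.08]
```

```bash
python3 -m inch '{"offset":[[0,0.5,0.6],[0,0.95,1.25],[0,1.35,1.9],[0,1.65,2.6],[0,1.65,2.7]],"turn":[[0,0,0],[0,0,0],[0,0,0],[0,0,0],[0,0,0]]}'; python3 -c "
from h import *
from workcell import *
fs()
c=camera('side');crop(c,235,345,105,215,5,'pics/s12.png')"
```

```text
t: 19.65
position: [0.6219, 0.0132, 0.1082]
tool_rot: [3.138, -0.119, 0.002]
ft_force: [1.6, -2.2, 4.9]
gripper_width: 0.003
s,tang,h 48.6 0.1 145.2
t 19.65 pos [0.6219 0.0132 0.1082] slicer 0.0362 -0.0435 yaw -4.3 z [ 0.001 -0.001 -1.   ] F [ 1.65 -2.2   4.88] T [-0.48  -0.139  0.007] g 0.003 q [-0.02  0.03  1.65 -0.    1.46  0.06]
```

View pics/s12.png

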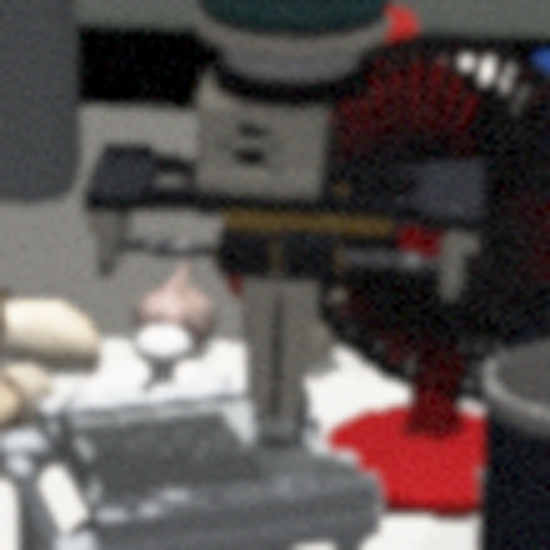

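The fingertips are on top of the tilted lever at crop (282,430). Continuing down to the stop, watching the force.

```bash
python3 -m inch '{"offset":[[0,0.1,0.5],[0,0.2,0.9],[0,0.2,1.2]],"turn":[[0,0,0],[0,0,0],[0,0,0]]}'; python3 -c "
from h import *
fs()"
```

```text
t: 20.0
position: [0.6219, 0.0111, 0.0967]
tool_rot: [3.138, -0.119, 0.003]
ft_force: [-0.4, -4.7, 5.3]
gripper_width: 0.002
s,tang,h 50.7 0.3 133.7
t 20.0 pos [0.6219 0.0111 0.0967] slicer 0.0355 -0.0455 yaw -4.3 z [ 0.002 -0.002 -1.   ] F [-0.42 -4.67  5.35] T [-0.88   0.031  0.015] g 0.002 q [-0.02  0.04  1.66 -0.    1.44  0.05]
```

```bash
python3 -m inch '{"offset":[[0,0,0.1],[0,0,0.2]],"turn":[[0,0,0],[0,0,0]]}'; python3 -c "
from h import *
fs()"
```

```text
t: 20.2
position: [0.6219, 0.0109, 0.095]
tool_rot: [3.137, -0.119, 0.003]
ft_force: [-0.9, -4.8, 6.0]
gripper_width: 0.007
s,tang,h 50.9 0.3 132.0
t 20.2 pos [0.6219 0.0109 0.095 ] slicer 0.0355 -0.0457 yaw -4.3 z [ 0.002 -0.002 -1.   ] F [-0.86 -4.84  6.02] T [-0.832  0.171  0.026] g 0.007 q [-0.02  0.04  1.67 -0.    1.44  0.05]
```

```bash
python3 -m inch '{"offset":[[0,0,0.1],[0,0,0.2]],"turn":[[0,0,0],[0,0,0]]}'; python3 -c "
from h import *
fs()"
```

```text
t: 20.4
position: [0.6221, 0.0107, 0.0936]
tool_rot: [3.137, -0.119, 0.004]
ft_force: [-2.1, -4.3, 12.0]
gripper_width: 0.004
s,tang,h 51.1 0.5 130.6
t 20.4 pos [0.6221 0.0107 0.0936] slicer 0.0356 -0.0459 yaw -4.3 z [ 0.002 -0.003 -1.   ] F [-2.1  -4.33 12.02] T [-0.724  0.393 -0.018] g 0.004 q [-0.02  0.04  1.67 -0.    1.43  0.05]
```

```bash
python3 -m inch '{"offset":[[0,0,0.1],[0,0,0.15]],"turn":[[0,0,0],[0,0,0]]}'; python3 -c "
from h import *
fs()"
```

```text
t: 20.6
position: [0.6224, 0.0107, 0.0934]
tool_rot: [3.137, -0.119, 0.006]
ft_force: [-4.5, -2.4, 15.0]
gripper_width: 0.007
s,tang,h 51.1 0.8 130.4
t 20.6 pos [0.6224 0.0107 0.0934] slicer 0.0359 -0.046 yaw -4.3 z [ 0.003 -0.003 -1.   ] F [-4.48 -2.43 15.03] T [-0.462  0.733  0.062] g 0.007 q [-0.02  0.04  1.67 -0.    1.43  0.05]
```

```bash
python3 -m inch '{"offset":[[0,0,0.1],[0,0,0.2]],"turn":[[0,0,0],[0,0,0]]}'; python3 -c "
from h import *
fs()"
```

```text
t: 20.8
position: [0.6227, 0.0106, 0.0932]
tool_rot: [3.136, -0.119, 0.008]
ft_force: [-4.7, -3.2, 21.0]
gripper_width: 0.007
s,tang,h 51.1 1.1 130.2
t 20.8 pos [0.6227 0.0106 0.0932] slicer 0.0361 -0.0462 yaw -4.3 z [ 0.005 -0.003 -1.   ] F [-4.74 -3.23 21.02] T [-0.547  1.195  0.028] g 0.007 q [-0.02  0.04  1.67 -0.    1.43  0.05]
```

The lever is hard on its stop: the force climbed from 6 to 21 N with almost no travel, at the predicted height. I'll lift clear, retreat and look.

```bash
python3 -m inch '{"offset":[[0,0,-1],[0,0,-5],[0,0,-10],[0,0,-14],[0,0,-14]],"turn":[[0,0,0],[0,0,0],[0,0,0],[0,0,0],[0,0,0]]}'; python3 -c "
from h import *
st();goto([.38,.3,.24],-4)"
```

```text
t: 21.3
position: [0.6234, 0.0114, 0.2397]
tool_rot: [3.137, -0.118, 0.02]
ft_force: [1.1, 0.5, 0.9]
gripper_width: 0.004
t 21.3 pos [0.6234 0.0114 0.2397] slicer 0.037 -0.0457 yaw -4.3 z [ 0.012 -0.003 -1.   ] F [1.1  0.48 0.94] T [-0.08   0.043 -0.024] g 0.004 q [-0.02 -0.01  1.48 -0.    1.66  0.05]
cm [-26.45 -26.94  -0.41] deg [ 0.12 -0.72 -0.33]
```

```bash
python3 -m inch '{"offset":[[-3.5,-3.5,0],[-7,-7,0],[-10.5,-10.5,0],[-14,-14,0],[-17.5,-17.5,0]],"turn":[[0,0,0],[0,0,0],[0,0,0],[0,0,0],[0,0,0]]}'; python3 -m inch '{"offset":[[-3,-3.5,0],[-6,-7,0],[-9,-10.5,0],[-9,-14,0],[-9,-16,0]],"turn":[[0,0,0],[0,0,0],[0,0,0],[0,0,0],[0,0,0]]}'; python3 - <<'E'
from h import *
from workcell import *
st()
c=camera("side");t=camera("top")
crop(c,225,325,145,245,6,"pics/sf.png");crop(t,205,295,140,230,6,"pics/tf.png")
cv2.imwrite("pics/sfull.png",cv2.cvtColor(c["frame"],cv2.COLOR_RGB2BGR));cv2.imwrite("pics/tfull.png",cv2.cvtColor(t["frame"],cv2.COLOR_RGB2BGR))
for n,c in(("s",c),("t",t)):
    P=pts(c).reshape(-1,3);ok=c["range_z"].reshape(-1)>0
    q=P[:,:2]-AX;x=q@ex+.056;y=q@ey;z=P[:,2]
    k=ok&(z>.112)&(z<.122)&(abs(y)<.035)&(x<-.03)&(x>-.1);print(n,'tab',np.percentile(x[k],[5,50,95]).round(4))
    d=np.array([-.07,-.9976]);o=np.array([.6252,.0617]);s=(P[:,:2]-o)@d;w=(P[:,:2]-o)@[.9976,-.07]
    for a in np.arange(-.02,.09,.01):
        k=ok&(s>a)&(s<a+.01)&(abs(w)<.006)&(z>.08)
        print(n,round(a,2),k.sum(),np.median(z[k]).round(4) if k.any() else '')
E
```

```text
t: 21.8
position: [0.4603, 0.2003, 0.2364]
tool_rot: [3.137, -0.119, 0.018]
ft_force: [0.5, 0.6, 0.3]
gripper_width: 0.006
t: 22.3
position: [0.3813, 0.3688, 0.2344]
tool_rot: [3.137, -0.115, 0.017]
ft_force: [-0.1, -0.0, 0.1]
gripper_width: 0.005
t 22.3 pos [0.3813 0.3688 0.2344] slicer -0.0734 0.3717 yaw -4.2 z [ 0.011 -0.003 -1.   ] F [-0.05 -0.04  0.11] T [-0.129  0.021 -0.02 ] g 0.005 q [ 0.73 -0.21  1.67 -0.01  1.67  0.8 ]
s tab [-0.062  -0.0612 -0.0592]
s -0.02 0 
s -0.01 3 0.1328
s 0.0 14 0.1309
s 0.01 6 0.1294
s 0.02 9 0.1292
s 0.03 12 0.1158
s 0.04 8 0.1291
s 0.05 16 0.129
s 0.06 23 0.125
s 0.07 57 0.0984
s 0.08 0 
t tab [-0.0582 -0.0569 -0.0535]
t -0.02 9 0.104
t -0.01 13 0.1277
t 0.0 12 0.1333
t 0.01 16 0.1268
t 0.02 18 0.1257
t 0.03 20 0.1242
t 0.04 19 0.1233
t 0.05 16 0.1264
t 0.06 15 0.1244
t 0.07 5 0.1083
t 0.08 0
```

View pics/sf.png

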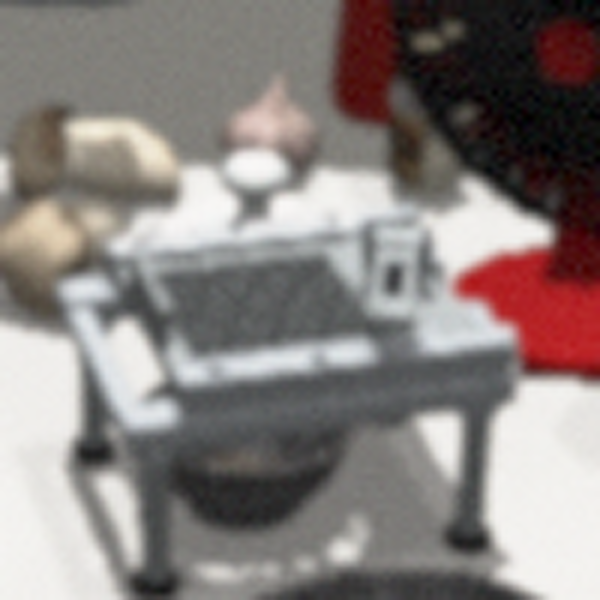

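View pics/tf.png

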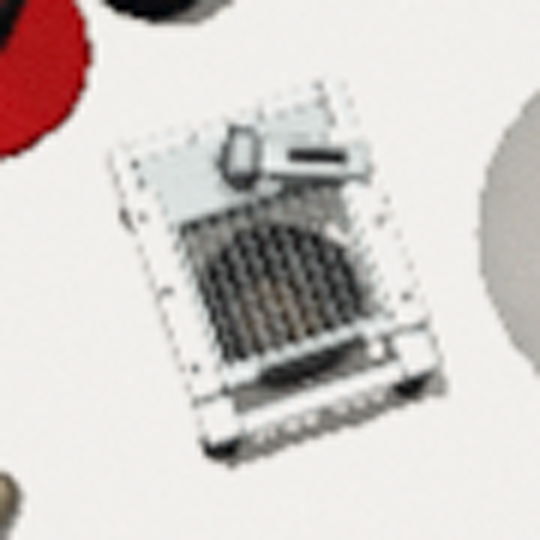

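View pics/sfull.png

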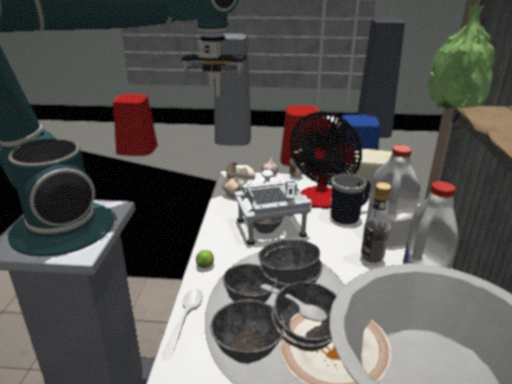

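The crops show the lever lying level across the frame: side crop (395,270), top crop (310,155), height about 0.129 m along its length in the side view. The tab is at its home position, the other things look unmoved and the arm is clear. Handing in.

```bash
python3 -c "
from workcell import *
hand_in()"
```

```text
the job is handed in; nothing more can be done
```

I pushed the frame home, screwed the axle snug and folded the lever flat, then handed the job in at about 22 s with the arm clear of everything. `hand_in()` gives no verdict, so what follows is from my own checks.

- **Frame:** I pushed it until it stopped moving at about 16 N, more than it takes to slide. The final pictures put the tab face 61 mm (side camera) and 57 mm (top camera) in front of the seat, against 60 mm nominal. The two cameras disagree by about 4 mm, so the stop was judged mainly by feel.
- **Axle:** I turned it about 3.5 rad clockwise with the lever standing. The torque stayed near zero and rose to about 0.25–0.28 N m in the last 17°, the middle of the snug range. I did not measure it again after folding the lever.
- **Lever:** It folded toward world −y at about 5–6 N. At the bottom the force rose from 6 to 21 N with under 2 mm of travel, at the height expected for flat. In the side camera's depth it lies level, at about 129 mm; the top camera reads 2–5 mm lower.
- **Other things on the table:** They look unmoved in the final side picture. I compared them only by eye.

**What disagreed or went wrong:**
- **TCP height:** The reported height was about 37 mm below where the fingertips really are. My first push therefore passed over the tab without touching anything. I corrected for this from the depth images.
- **Early lever tilt:** The lever tilted slightly while I felt for its fold direction, but only after the axle was already snug.

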